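# Set and lock the clay roller's thickness

## Task

Set the clay rolling machine to the marked thickness: take the flat-blade key from the wooden rack and with it turn the steel screw on top until the brass pointer stands in line with the red mark, then turn both brass lock screws on the sloping face clockwise until they stop, and hang the key back in its slot in the rack. Turn the screws only with the key, do not push the pointer or shift the red mark, and leave the other things on the table where they are.

Things in the scene. Friction and masses are not known exactly. Their poses are not given: they have to be found in the camera images.
- machine: Fixed clay rolling machine, 190 (x) x 250 (y) x 116 mm tall: steel rollers between blue cheeks at the back, white bridge across the top (60 x 198 mm, top at 116 mm), white sloping face at 35 degrees (it faces up and to the machine's -x), crank reaching 165 mm out on the +y side. Origin under its centre; x points from the sloping face to the rollers, y to the crank, z up.
- setter_slot (a point): Steel thickness screw, upright, on the bridge's top near its -y end. Head 32 mm across, 11.5 mm tall; slot across its whole top, 8 mm wide, 8.5 mm deep. Point: centre of the slot's floor; x axis along the slot, z out of the head along the screw's axis.
- setter (a joint): Turn of the steel thickness screw, rad, 0 to 1.8, growing clockwise as seen looking onto the head; it drives the brass pointer 30 mm per rad towards the machine's +y.
- lock_a_slot (a point): Brass lock screw on the sloping face, nearer the crank (+y). Its axis leans 35 degrees from vertical, square to the slope. Head 32 mm across, 11.5 mm tall; slot across its whole top, 8 mm wide, 8.5 mm deep. Point: centre of the slot's floor; x axis along the slot, z out of the head along the screw's axis.
- lock_a (a joint): Turn of the lock screw nearer the crank, rad: 0 loose (slot up and down the slope), growing clockwise as seen looking onto the head, to the stop at 1.57 (tight: slot level across the machine, in line with the two red ticks beside it).
- lock_b_slot (a point): The other brass lock screw on the sloping face, farther from the crank (-y), alike. Head 32 mm across, 11.5 mm tall; slot across its whole top, 8 mm wide, 8.5 mm deep. Point: centre of the slot's floor; x axis along the slot, z out of the head along the screw's axis.
- lock_b (a joint): Turn of the other lock screw, rad; it reads like that of the first.
- pointer_tip (a point): Tip of the brass pointer that slides along the black scale on the bridge, driven by the thickness screw (3 mm wide tip, 6 mm above the bridge). Axes as the machine's.
- mark_tip (a point): Tip of the red mark facing the pointer across the scale (3 mm wide, 6 mm above the bridge); it shows the thickness wanted. Axes as the machine's.
- key: Flat-blade key, 142 mm long, 0.12 kg, standing blade down in the rack. Origin: middle of the blade's lower edge; z up along the key, x along the blade's width. Blade 24 mm wide (x), 4.5 thick (y), 20 high; shaft 9 mm thick; brass flange 38 mm across at 62 to 67 mm; green handle 24 (x) x 18 mm (y) from 67 to 142 mm.
- key_grip (a point): Middle of the key's green handle, 112 mm above the blade's lower edge; axes as the key's. Grip it across the 18 mm (y).
- rack: Fixed wooden rack, 120 (x) x 70 (y) x 85 mm tall, origin under its centre. A slot through the middle of its top is 30 (x) x 15 mm (y); the key hangs there on its flange, its origin 23 mm above the rack's origin, blade along the rack's x. Thin wooden tools stand up to 50 mm above the top, 46 mm to either side along x.
- flower: Bystander: open terracotta flower bowl, about 125 mm wide over its petals, 90 mm tall; origin under its centre.
- paint: Bystander: upright yellow paint bottle with white cap, 54 mm across, 150 mm tall; origin under its centre.
- jar: Bystander: glass jar with blue lid, 64 mm across, 85 mm tall; origin under its centre.
- mug: Bystander: blue ceramic mug, 76 mm across, 90 mm tall; origin under its centre.
- bust: Bystander: small fired terracotta bust, 88 mm across, 112 mm tall; origin under its centre.
- phone: Bystander: phone in a dark red case lying flat, 150 x 74 x 9 mm; origin under its centre.
- wood_block: Bystander: brown wooden block 75 x 50 x 35 mm; origin under its centre.
There are look-alikes about, which are no part of the job. Leave any black look-alike of the key alone. What is shaped like the rack but green is not meant.

How it is judged:
By the outcome, as a careful person would: the job done as asked, in the order asked, and still so for the second after the job is handed in, with the robot touching nothing.
It also fails if it takes over 72 s, if anything falls off the work surface, if the arm or the gripper's body presses on something with over 40 N, if the wrist force passes 120 N, or if a joint passes its speed limit or range.

## Robot

A 6-joint arm with a two-finger parallel gripper is mounted at the origin on the work surface. World frame = base frame: x ahead of the robot, y to its left, z up, the work surface at z = 0. Lengths are in m, angles in rad, forces in N, time in s.
With the tool pointing down it reaches from about 0.3 to 0.85 m from the base axis. Payload 5.4 kg.
Tool frame: the origin (TCP) lies at the very end of the fingers, on their centre line; the grasp point (between the pads) lies bot.grip_depth behind it (bot.grip_depth is the distance from the TCP to the grasp point, in m); z points along the fingers, y is the line along which they close (so a half turn about z gives the same grasp; the last joint's range is limited). The gripper opens to 85 mm and grips with 20 to 120 N. Pads are 22 mm wide; open, the fingers measure 114 mm over their backs; the gripper's body (76 mm by 85 mm) begins 54 mm behind the grasp point. The pads swing forward as they close: fully open they stand 13 mm farther back than shut.
Start: joints at [0.896, 0.158, 1.597, -0, 1.386, -0.21], TCP at [0.258, 0.514, 0.231] pointing down, gripper open.
Joint ranges: [-2.91, 2.91], [-0.94, 2.29], [0.18, 2.7], [-1.29, 4.43], [0.17, 2.64], [-3, 3]. Speed limits (rad/s): [2.57, 2.57, 3.14, 3.14, 3.14, 3.14].

## Interface

Orientations are given as a 3x3 rotation matrix whose columns are the frame's x, y, z axes.
In Python, from station import bot, vision gives the robot as it stands. The module is installed in compiled form; this text tells all that it offers.
- The arm moves only by the tool move_arm, never from a script. Its argument "targets" is text: rows parted by semicolons, each of 6 numbers parted by spaces: the shift along the tool's x, y, z in units of 0.2 m (1.0 is 0.2 m), then the turn, a rotation vector about the tool's x, y, z in units of 180 degrees (1.0 is 180 degrees). A call has 1 to 8 rows; each row is the pose to reach, as a shift and turn from the pose commanded when the call began, along the tool's axes at that moment, turning the shorter way round; what a row does not reach only later rows make up. A row lasts 1/8 s, in which the tool goes at most 62.5 mm and 10.7 degrees, less where a joint would pass 70% of its speed; a pose out of reach is approached as far as the arm can. A call with a number of a shift or a turn outside -1 to 1 is refused whole. A call with a gripper value outside its range is refused whole. "jaw" is the closure, from 0 (fully open) to 1 (shut), set as the call begins (left out, the last holds). The fingers move at their own pace and stop on an object; "force" is the grip in N (left out, the last holds). Time passes only in rows, so rows that repeat a pose let the fingers close. It gives the time, the measured TCP pose, the force, the opening and the grip force at its end, in the units of the state.
- bot.sense(): the state, without advancing time (a new reading comes with each control period).
- vision.capture(name): name is "side" or "top" or "wrist"; returns a dict with "color" (400x640x3 uint8, red, green, blue), "vertical_fov" (degrees; the focal length in pixels is half the picture's height over the tangent of half this angle, whatever the lens; pixels are square), "cx", "cy" (the principal point, pixels), "dist_coeffs" ([k1, k2, p1, p2, k3] as OpenCV has them; the pictures are not rectified), "rvec" (rotation vector, rad) and "tvec" (3), from world to camera coordinates, as OpenCV has them. Camera axes: x right, y down, z forward; pixel columns grow to the right and rows downward; lengths in m; the calibration is good to about 2 mm. A picture is of the moment at which its call begins. There is no depth.
- bot.finish_job(): hands the job in; it is judged then, once.
The state is a dict: "t": time; "qpos": joint angles; "qd": joint speeds; "joint_efforts": joint torques, N m; "tcp_pos": TCP position; "eef_rot": TCP orientation; "force": force on the tool from outside, world axes, zero at the start; "torque": the same for the moment, N m; "opening": finger opening in m; "finger_force": force on a finger pad.
Only numpy, scipy, OpenCV 4.12 (cv2) and the standard library are available. Lean on these libraries where they do the work, as an engineer would, in place of code of your own. Each camera call takes 0.05 s, during which the arm holds its last target. There are 200 camera calls.

## Working session

There is one attempt and no reset: what is moved stays moved. The work goes in short steps, Python scripts to look and compute and a tool call to move; the robot and the scene stay as the last step left them, time stands still between calls to the robot, and variables do not carry over. Pictures are saved under pics/ and viewed, at most 10 in all, crops included, and the job is handed in when it is done.

Besides the shell and the picture viewer there is one more tool, called after "Emit:" by a JSON object that holds its "name" and its "arguments", one argument or row to a line. move_arm: Moves the arm, as the interface text tells. Shifts and turns lie within -1 to 1; 1 stands for 0.2 m of shift or 180 degrees of turn. Its arguments: {"type":"object","properties":{"targets":{"type":"string"},"jaw":{"type":"number"},"force":{"type":"number"}},"required":["targets"]}

```bash
mkdir -p pics
cat > h.py <<'E'
import numpy as np, cv2
from station import bot, vision
def cam(n):
    c=vision.capture(n); h=c["color"].shape[0]
    f=h/2/np.tan(np.radians(c["vertical_fov"])/2)
    c["K"]=np.array([[f,0,c["cx"]],[0,f,c["cy"]],[0,0,1.]]); c["R"]=cv2.Rodrigues(np.array(c["rvec"],float))[0]
    c["t"]=np.array(c["tvec"],float).ravel(); c["d"]=np.array(c["dist_coeffs"],float)
    c["C"]=-c["R"].T@c["t"]; return c
def ray(c,uv):
    p=cv2.undistortPoints(np.array(uv,float).reshape(-1,1,2),c["K"],c["d"]).reshape(-1,2)
    return np.c_[p,np.ones(len(p))]@c["R"]
def onz(c,uv,z):
    r=ray(c,uv); return c["C"]+r*((z-c["C"][2])/r[:,2])[:,None]
def proj(c,P):
    return cv2.projectPoints(np.array(P,float).reshape(-1,3),np.array(c["rvec"],float),c["t"],c["K"],c["d"])[0].reshape(-1,2)
def save(c,n,box=None,s=1):
    im=c["color"][:,:,::-1]
    if box: im=im[box[1]:box[3],box[0]:box[2]]
    cv2.imwrite("pics/"+n,cv2.resize(im,None,fx=s,fy=s,interpolation=cv2.INTER_CUBIC))
E
python3 - <<'E'
from h import *
ims=[]
for n in ("top","side","wrist"):
    c=cam(n); save(c,n+"0.png"); np.savez(n+"0.npz",**{k:v for k,v in c.items()}); print(n,c["C"].round(3),c["K"][0,0].round(1),c["R"][2].round(2))
print(bot.grip_depth,bot.sense())
E
```

```text
top [0.368 0.02  1.34 ] 380.3 [ 0.09  0.03 -1.  ]
side [0.131 1.231 0.814] 491.1 [ 0.24 -0.83 -0.5 ]
wrist [0.189 0.548 0.373] 282.7 [ 0.27 -0.14 -0.95]
0.0187 {'t': 0.15, 'qpos': array([ 8.95868513e-01,  1.58925924e-01,  1.59796763e+00, -3.66000698e-05,
        1.38621357e+00, -2.10104057e-01]), 'qd': array([-0.00075602, -0.0013034 , -0.00364614, -0.00164931, -0.00253289,
       -0.00065224]), 'joint_efforts': array([-2.93979906e-05, -3.96378136e+01, -3.31785607e+01, -2.29684474e-04,
        5.45453397e-03, -4.03284173e-05]), 'tcp_pos': array([0.25747607, 0.51359306, 0.23051858]), 'eef_rot': array([[-8.93903477e-01,  4.48258553e-01, -9.18216251e-04],
       [ 4.48259405e-01,  8.93902709e-01, -1.20491072e-03],
       [ 2.80684460e-04, -1.48867295e-03, -9.99998853e-01]]), 'force': array([ 0.06068621, -0.63613992,  0.19033563]), 'torque': array([ 0.02941361, -0.0024471 ,  0.01299049]), 'finger_force': 0.0, 'opening': 0.08530208232098682}
```

View pics/top0.png

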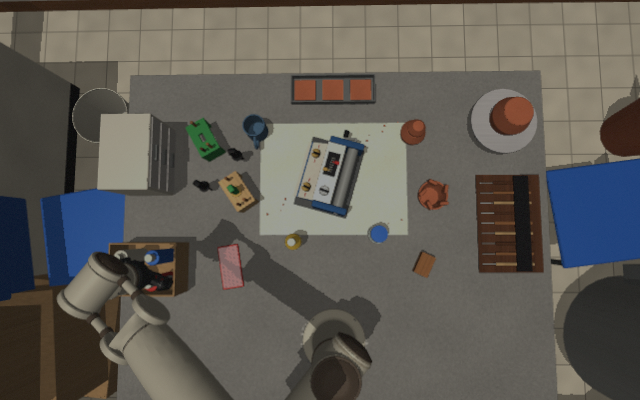

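View pics/side0.png

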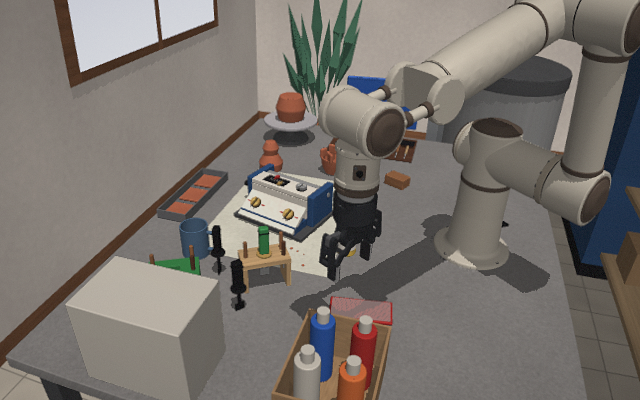

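The top view shows the wooden rack with the green-handled key at (237,190). A green look-alike rack is at (205,138), and black look-alike keys stand at (202,185) and (236,155). The machine is at (330,175) with its crank at (347,133). Only the brown rack with the green-handled key fits the description. I'll confirm with a crop.

Run:
```python
import cv2
a=cv2.imread("pics/top0.png")[115:225,185:385]
b=cv2.imread("pics/side0.png")[160:290,200:360]
a=cv2.resize(a,None,fx=4,fy=4,interpolation=cv2.INTER_CUBIC);cv2.imwrite("pics/topc.png",a)
cv2.imwrite("pics/sidec.png",cv2.resize(b,None,fx=4.5,fy=4.5,interpolation=cv2.INTER_CUBIC))
```

```text
(no output)
```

View pics/topc.png

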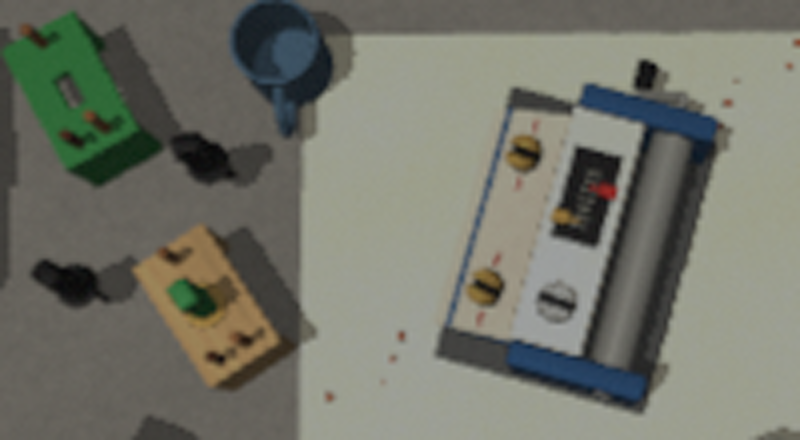

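View pics/sidec.png

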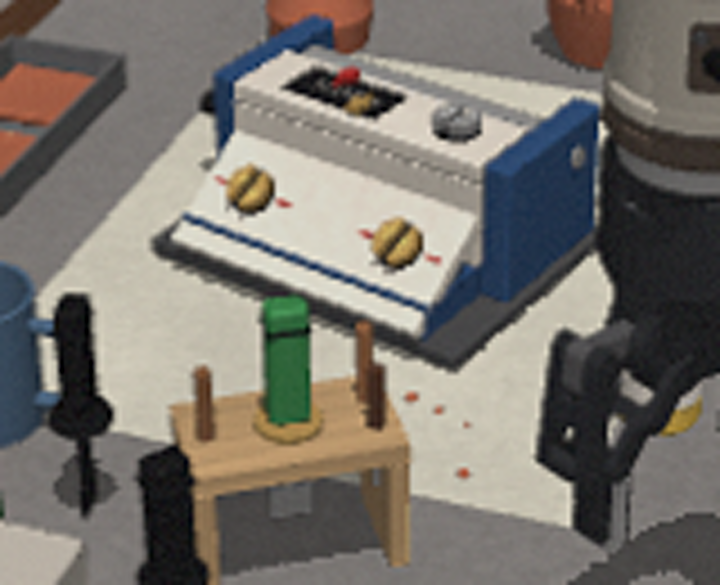

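The crops confirm the wooden rack and green key (top crop 205,303), with the black keys and green rack separate. On the machine, top-crop pixels are: setter (557,301), lock B (486,287), lock A (524,153), pointer (563,217) and red mark (603,191). I'll get coarse positions now.

```bash
cat > m.py <<'E'
from h import *
def load(n): return dict(np.load(n+"0.npz",allow_pickle=True))
def tri(c1,u1,c2,u2):
    a,b=ray(c1,u1)[0],ray(c2,u2)[0]; A=np.c_[a,-b]; s=np.linalg.lstsq(A,c2["C"]-c1["C"],rcond=None)[0]
    p,q=c1["C"]+a*s[0],c2["C"]+b*s[1]; return (p+q)/2,np.linalg.norm(p-q)
E
python3 - <<'E'
from m import *
t,s=load("top"),load("side")
T=lambda x,y:[185+x/4-.375,115+y/4-.375]; S=lambda x,y:[200+x/4.5-.4,160+y/4.5-.4]
for n,a,b in [("setter",(557,301),(457,121)),("lockB",(486,287),(397,243)),("lockA",(524,153),(250,189)),("mark",(603,191),(347,76)),("ptr",(563,217),(359,103)),("handletop",(184,292),(286,302)),("flange",(205,305),(289,418))]:
    p,e=tri(t,T(*a),s,S(*b)); print(n,p.round(4),round(e,4))
print("rackcorners",onz(t,[T(133,270),T(203,226),T(293,347),T(215,388)],.085).round(4))
# wood mask of rack top
im=t["color"]; hsv=cv2.cvtColor(im,cv2.COLOR_RGB2HSV)
print(hsv[185,228],hsv[200,243],hsv[208,240],hsv[176,232])
E
```

```text
setter [0.5044 0.0327 0.1248] 0.0021
lockB [0.5239 0.0934 0.0635] 0.0031
lockA [0.6387 0.0612 0.0635] 0.0032
mark [ 0.5939 -0.0047  0.1237] 0.0023
ptr [0.5732 0.0278 0.1232] 0.0029
handletop [0.5076 0.3237 0.1659] 0.0008
flange [0.5063 0.3255 0.0911] 0.0025
rackcorners [[0.5355 0.3878 0.085 ]
 [0.5724 0.3295 0.085 ]
 [0.4703 0.2524 0.085 ]
 [0.4364 0.3171 0.085 ]]
[ 30  97 110] [ 15 134 126] [ 19 113 154] [ 17 117 135]
```

Emit:
{"name": "move_arm", "arguments": {
  "targets": "-0.1 -0.02 -0.04 0 0 0.05; -0.22 -0.04 -0.08 0 0 0.1; -0.34 -0.06 -0.12 0 0 0.15; -0.46 -0.08 -0.15 0 0 0.2; -0.56 -0.1 -0.15 0 0 0.24; -0.66 -0.12 -0.15 0 0 0.28; -0.77 -0.146 -0.15 0 0 0.32; -0.77 -0.146 -0.15 0 0 0.325",
  "jaw": 0,
  "force": 80
}}

```text
t: 1.15
tcp_pos: [0.383, 0.418, 0.2609]
eef_rot: [[-0.083, 0.997, -0.001], [0.997, 0.083, -0.001], [-0.0, -0.001, -1.0]]
force: [0.6, -0.8, 0.8]
opening: 0.0851
finger_force: 0.0
```

```bash
cat >> h.py <<'E'
from scipy.spatial.transform import Rotation as Ro
def cmd(pos,rot):
    "shift/turn from current measured pose, in move units"
    s=bot.sense(); R=s["eef_rot"]
    return (R.T@(np.array(pos)-s["tcp_pos"])/.2).round(4),(Ro.from_matrix(R.T@rot).as_rotvec()/np.pi).round(4)
def frame(z,x):
    z=np.array(z,float)/np.linalg.norm(z); x=np.array(x,float); x-=z*(x@z); x/=np.linalg.norm(x); return np.c_[x,np.cross(z,x),z]
E
python3 - <<'E'
from h import *
s=bot.sense();print(s["t"],s["tcp_pos"],s["qpos"].round(2))
a=np.radians(36.3); 
for sg in (1,-1): print(cmd([.506,.324,.29],frame([0,0,-1],[sg*np.cos(a),sg*np.sin(a),0])))
E
```

```text
1.15 [0.38301814 0.41801442 0.26088522] [ 0.62  0.12  1.58 -0.    1.44  0.53]
(array([-0.5194,  0.5738, -0.1457]), array([-1.000e-04,  2.000e-04,  3.247e-01]))
(array([-0.5194,  0.5738, -0.1457]), array([-3.000e-04, -1.000e-04, -6.753e-01]))
```

Emit:
{"name": "move_arm", "arguments": {
  "targets": "-0.08 0.08 -0.03 0 0 0.05; -0.18 0.2 -0.06 0 0 0.1; -0.28 0.3 -0.1 0 0 0.15; -0.38 0.4 -0.146 0 0 0.2; -0.46 0.5 -0.146 0 0 0.25; -0.52 0.574 -0.146 0 0 0.3; -0.52 0.574 -0.146 0 0 0.325; -0.52 0.574 -0.146 0 0 0.325"
}}

```text
t: 2.15
tcp_pos: [0.5051, 0.3255, 0.2902]
eef_rot: [[0.804, 0.595, -0.001], [0.595, -0.804, 0.0], [-0.001, -0.001, -1.0]]
force: [0.2, 0.4, -0.9]
opening: 0.0856
finger_force: 0.0
```

Run:
```python
from h import *
c=cam("wrist"); save(c,"w1.png"); np.savez("w10.npz",**c); s=bot.sense(); print(s["tcp_pos"],s["qpos"].round(2))
```

```text
[0.50497406 0.32555649 0.29028263] [0.37 0.19 1.44 0.   1.51 1.3 ]
```

View pics/w1.png

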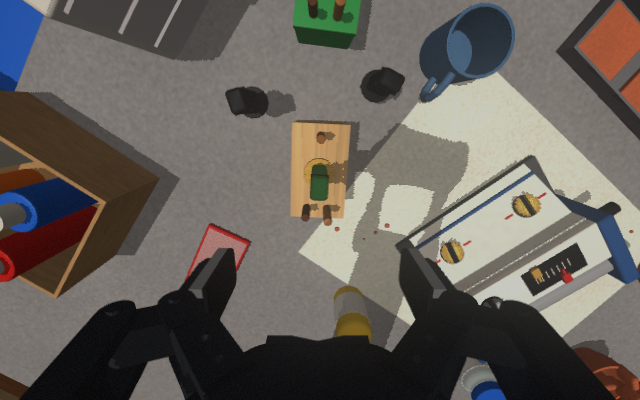

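The wrist view shows the rack top at (320,170), the green handle at (319,182), the flange at (317,170) and the machine at lower right. I'll measure the rack and key from this.

Run:
```python
from m import *
c=load("w1"); im=c["color"]; hsv=cv2.cvtColor(im,cv2.COLOR_RGB2HSV)
print([hsv[y,x].tolist() for x,y in [(300,150),(340,200),(310,205),(319,182),(319,196),(317,160)]])
roi=np.zeros(hsv.shape[:2],np.uint8); roi[105:235,275:365]=255
w=cv2.inRange(hsv,(8,60,100),(25,200,255))&roi
g=cv2.inRange(hsv,(45,80,20),(85,255,255))&roi
w=cv2.morphologyEx(w,cv2.MORPH_CLOSE,np.ones((9,9)))
cn=max(cv2.findContours(w,0,2)[0],key=cv2.contourArea); ep=cv2.approxPolyDP(cn,6,True).reshape(-1,2); print(ep.tolist())
P=onz(c,ep,.085); print(P.round(4))
r=cv2.minAreaRect((onz(c,cn.reshape(-1,2),.085)[:,:2]*1000).astype(np.float32)); print("rackrect mm",r)
gy,gx=np.nonzero(g); print("green",gx.min(),gx.max(),gy.min(),gy.max(),len(gx))
gc=max(cv2.findContours(g,0,2)[0],key=cv2.contourArea); print(gc.reshape(-1,2)[::3].tolist())
print("centre pred: proj of rack centre handle top", proj(c,[list(np.array(r[0])/1000)+[z] for z in (.09,.165)]).round(1))
for n in ("w1",):
  print(onz(c,[[319.5,200]],.165))
```

```text
[[18, 119, 199], [17, 122, 198], [17, 115, 124], [57, 110, 86], [57, 108, 83], [19, 157, 184]]
[[297, 120], [290, 215], [323, 217], [338, 230], [350, 125]]
[[0.5414 0.3825 0.085 ]
 [0.4375 0.3202 0.085 ]
 [0.461  0.2837 0.085 ]
 [0.458  0.2564 0.085 ]
 [0.5743 0.3283 0.085 ]]
rackrect mm ((499.3145446777344, 319.8647155761719), (139.38665771484375, 71.43878173828125), 33.6126594543457)
green 311 327 165 199 509
[[312, 176], [311, 198], [325, 199], [327, 189], [325, 177]]
centre pred: proj of rack centre handle top [[318.3 179.2]
 [318.6 197.2]]
[[0.49751343 0.31735525 0.165     ]]
```

Run:
```python
from m import *
c=load("w1"); hsv=cv2.cvtColor(c["color"],cv2.COLOR_RGB2HSV).astype(int)
ok=((hsv[...,0]>=10)&(hsv[...,0]<=25)&(hsv[...,1]>80)&(hsv[...,2]>90))
L=[];Rr=[];U=[]
for y in range(130,205,2):
    xs=np.nonzero(ok[y,275:365])[0]+275; L.append([xs.min()-.5,y]); Rr.append([xs.max()+.5,y])
for x in range(300,348,2):
    ys=np.nonzero(ok[105:235,x])[0]+105; U.append([x,ys.min()-.5])
def fit(p):
    P=onz(c,p,.085)[:,:2]; 
    vx,vy,x,y=cv2.fitLine(P.astype(np.float32),cv2.DIST_HUBER,0,.001,.001).ravel(); r=np.abs((P-[x,y])@[-vy,vx]); return np.degrees(np.arctan2(vy,vx))%180,np.array([x,y]),r.max()
l,r,u=fit(L),fit(Rr),fit(U); print(l,r,u)
a=np.radians((l[0]+r[0])/2); ex=np.array([np.cos(a),np.sin(a)]); ey=np.array([-ex[1],ex[0]])
print("y width",(l[1]-r[1])@ey, "centre y",(l[1]+r[1])/2@ey, "x end",u[1]@ex)
for a in (a,np.radians(u[0]-90)):
  ex=np.array([np.cos(a),np.sin(a)]); ey=np.array([-ex[1],ex[0]])
  cen=((l[1]+r[1])/2@ey)*ey+(u[1]@ex-.06)*ex; print(np.degrees(a),cen)
  # check drawing
  M=lambda x,y,z:list(cen+ex*x+ey*y)+[z]
  print("flange +x edge",proj(c,[M(.019,0,.09)]),"handle top corners",proj(c,[M(x,y,.165) for x,y in((.012,.009),(-.012,.009),(-.012,-.009),(.012,-.009))]).round(1).tolist())
  print("slot/rods",proj(c,[M(.046,0,.135),M(-.046,0,.135),M(-.06,.035,.085),M(-.06,-.035,.085)]).round(1).tolist())
```

```text
(np.float32(34.892128), array([0.4780627 , 0.34775087], dtype=float32), np.float64(0.0013009022094841907)) (np.float32(33.47043), array([0.53586024, 0.30202782], dtype=float32), np.float64(0.0007456057211822198)) (np.float32(123.09253), array([0.5555301 , 0.35869387], dtype=float32), np.float64(0.0021926252239904223))
y width 0.07029647 centre y -0.016048282 x end 0.66108906
34.18128 [0.5062756  0.32442355]
flange +x edge [[319.34548326 157.36246374]] handle top corners [[310.3, 176.8], [309.5, 200.4], [327.6, 201.1], [328.8, 177.6]]
slot/rods [[320.8, 138.5], [317.2, 221.0], [290.2, 215.5], [343.3, 217.5]]
33.09253 [0.5062471 0.3244238]
flange +x edge [[319.62793448 157.39589393]] handle top corners [[310.5, 176.7], [309.3, 200.2], [327.3, 201.2], [329.0, 177.8]]
slot/rods [[321.6, 138.6], [316.4, 221.0], [289.3, 215.0], [342.4, 218.0]]
```

Run:
```python
from h import *
a=np.radians(75); print(cmd([.56,.01,.30],frame([0,0,-1],[np.cos(a),np.sin(a),0])))
```

```text
(array([-0.7186,  1.4313, -0.0489]), array([-2.000e-04,  1.000e-04, -2.136e-01]))
```

Emit:
{"name": "move_arm", "arguments": {
  "targets": "-0.05 0.1 0 0 0 0; -0.14 0.28 0 0 0 0; -0.25 0.5 -0.02 0 0 0; -0.36 0.716 -0.025 0 0 0"
}}

```text
t: 2.7
tcp_pos: [0.5323, 0.1663, 0.2958]
eef_rot: [[0.803, 0.596, 0.001], [0.596, -0.803, 0.0], [0.001, 0.0, -1.0]]
force: [-0.2, 0.2, 0.3]
opening: 0.0855
finger_force: 0.0
```

Emit:
{"name": "move_arm", "arguments": {
  "targets": "-0.1 0.2 0 0 0 -0.05; -0.2 0.42 -0.01 0 0 -0.1; -0.3 0.6 -0.02 0 0 -0.15; -0.36 0.716 -0.025 0 0 -0.2; -0.36 0.716 -0.025 0 0 -0.214; -0.36 0.716 -0.025 0 0 -0.214"
}}

```text
t: 3.45
tcp_pos: [0.5593, 0.0093, 0.3005]
eef_rot: [[0.26, 0.966, -0.0], [0.966, -0.26, 0.0], [0.0, -0.0, -1.0]]
force: [-0.6, 1.2, 0.7]
opening: 0.0855
finger_force: 0.0
```

Run:
```python
from h import *
c=cam("wrist"); save(c,"w2.png"); np.savez("w20.npz",**c); s=bot.sense(); print(s["tcp_pos"],s["qpos"].round(2))
```

```text
[0.55929488 0.00951424 0.30049263] [-0.2   0.08  1.55  0.    1.52  0.06]
```

View pics/w2.png

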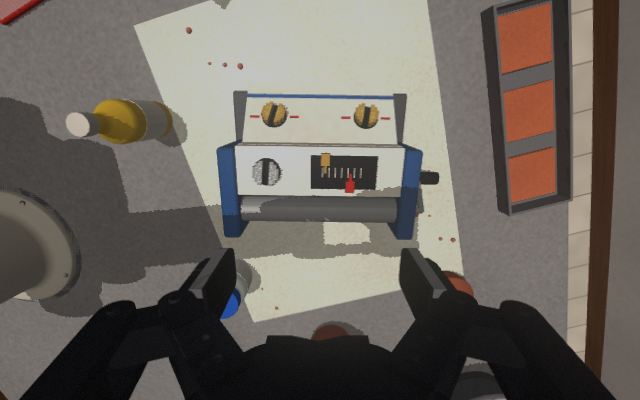

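The wrist view shows lock B at (274,114), lock A at (366,115), the setter at (266,172), the pointer at (326,158), the red mark at (349,186) and the crank at (430,178). I'll do a crop and masks next.

Run:
```python
from m import *
c=load("w2"); save(c,"w2c.png",(230,90,425,220),4)
hsv=cv2.cvtColor(c["color"],cv2.COLOR_RGB2HSV)
def blobs(m,lo):
    n,l,s,ce=cv2.connectedComponentsWithStats(m)
    return [(s[i].tolist(),ce[i].round(2).tolist()) for i in range(1,n) if s[i,4]>=lo]
roi=np.zeros(hsv.shape[:2],np.uint8); roi[85:215,225:425]=255
print("brass",blobs(cv2.inRange(hsv,(12,90,60),(28,255,255))&roi,8))
red=(cv2.inRange(hsv,(0,120,70),(8,255,255))|cv2.inRange(hsv,(172,120,70),(180,255,255)))&roi
print("red",blobs(red,4))
blk=cv2.inRange(hsv,(0,0,0),(180,255,60))&roi
print("black",blobs(blk,8))
print("blue",blobs(cv2.inRange(hsv,(100,100,30),(125,255,255))&roi,15))
```

```text
brass [([261, 102, 12, 22, 149], [266.28, 111.37]), ([354, 103, 11, 22, 160], [359.63, 113.71]), ([273, 104, 13, 22, 170], [279.06, 114.58]), ([368, 105, 11, 22, 158], [372.62, 115.72]), ([320, 153, 10, 21, 145], [324.79, 160.92])]
red [([250, 116, 9, 1, 9], [254.0, 116.0]), ([290, 116, 8, 2, 16], [293.5, 116.5]), ([342, 117, 8, 2, 16], [345.5, 117.5]), ([381, 118, 9, 1, 9], [385.0, 118.0]), ([345, 174, 10, 19, 134], [349.51, 184.78])]
black [([268, 106, 9, 21, 76], [272.24, 117.03]), ([360, 108, 10, 20, 96], [365.54, 118.24]), ([311, 156, 66, 34, 1683], [344.34, 171.96]), ([262, 159, 11, 26, 146], [265.06, 170.9]), ([420, 172, 5, 12, 53], [422.26, 177.55]), ([238, 195, 9, 20, 51], [239.76, 201.2]), ([383, 197, 8, 1, 8], [386.5, 197.0]), ([395, 197, 6, 18, 51], [397.67, 203.31])]
blue [([247, 94, 146, 5, 332], [319.74, 96.24]), ([225, 148, 14, 67, 744], [230.19, 183.98]), ([402, 151, 20, 38, 594], [411.75, 168.68])]
```

View pics/w2c.png

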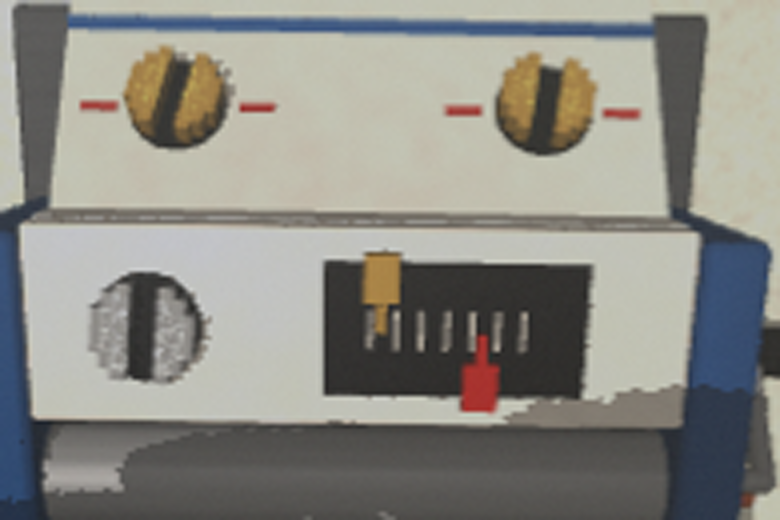

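The crop shows the setter slot at crop (144,327), close to the machine's x. The lock slots are at (176,95) and (545,102), leaning slightly clockwise. The pointer tip is at (380,333) and the mark tip at (482,337). Next I'll compute the machine frame.

```bash
cat > mach.py <<'E'
from m import *
c=load("w2"); t=load("top"); s=load("side"); w1=load("w1")
W=lambda x,y:[230+x/4-.375,90+y/4-.375]; T=lambda x,y:[185+x/4-.375,115+y/4-.375]; S=lambda x,y:[200+x/4.5-.4,160+y/4.5-.4]
def multi(obs):
    A=np.zeros((3,3));b=np.zeros(3)
    for cc,u in obs:
        d=ray(cc,u)[0]; d/=np.linalg.norm(d); M=(np.eye(3)-np.outer(d,d)); A+=M;b+=M@cc["C"]
    p=np.linalg.solve(A,b); return p,[float(np.linalg.norm(proj(cc,p)[0]-u).round(1)) for cc,u in obs]
if __name__=="__main__":
    br=onz(c,[W(20,225),W(700,235),W(683,428),W(33,418)],.116); print("bridge",br.round(4),[np.linalg.norm(br[i]-br[i-1]).round(4) for i in range(4)])
    ey=(br[1]+br[2]-br[0]-br[3]); ang=np.arctan2(ey[1],ey[0]); print("ey ang",np.degrees(ang),"centre",br.mean(0))
    for n,o in dict(lockB=[(c,[273.4,113.8]),(t,T(486,287)),(s,S(397,243))],lockA=[(c,[366.2,114.6]),(t,T(524,153)),(s,S(250,189))],setter=[(c,W(146,325)),(t,T(557,301)),(s,S(457,121))]).items():
        print(n,*multi(o))
    ey=np.array([np.cos(ang),np.sin(ang),0]); 
    ti=[c2 for c2 in ([254,116],[293.5,116.5],[345.5,117.5],[385,118])]
    # slope plane z: ticks approx at head height minus .0115*cos35
    for z in (.05,.055): P=onz(c,ti,z); d=(P[3]-P[0]); print("ticks",P.round(4).tolist(),np.degrees(np.arctan2(d[1],d[0])))
    pt=onz(c,[W(381,333),W(482,337)],.122); print("ptr/mark",pt.round(4),"dy",(pt[1]-pt[0])@ey)
    pc=onz(c,[W(381,262),W(482,410)],.122); print("bodies dy",(pc[1]-pc[0])@ey)
    st=onz(c,[W(146,275),W(143,380)],.1275); d=st[0]-st[1]; print("setter slot ang",np.degrees(np.arctan2(d[1],d[0])),np.linalg.norm(d),st.mean(0))
    ex=np.array([-ey[1],ey[0],0])*-1; n=-np.sin(np.radians(35))*ex+np.cos(np.radians(35))*np.array([0,0,1]); up=np.cross(ey,n); print("ex",ex,"up",up)
    for nm,p0,a,b in (("B",[.5239,.0934,.0635],W(183,60),W(168,138)),("A",[.6387,.0612,.0635],W(553,66),W(543,145))):
        q=[]
        for u in (a,b):
            r=ray(c,u)[0]; q.append(c["C"]+r*((np.array(p0)-c["C"])@n)/(r@n))
        d=q[0]-q[1]; print("slot",nm,np.degrees(np.arctan2(d@ey,d@-up)),np.linalg.norm(d),((q[0]+q[1])/2).round(4))
E
python3 mach.py
```

```text
bridge [[ 0.4764  0.0685  0.116 ]
 [ 0.6644  0.015   0.116 ]
 [ 0.6494 -0.0412  0.116 ]
 [ 0.4603  0.013   0.116 ]] [np.float64(0.0578), np.float64(0.1955), np.float64(0.0582), np.float64(0.1967)]
ey ang -15.938131438709513 centre [0.56263458 0.0138212  0.116     ]
lockB [0.52344155 0.09283786 0.06353166] [1.1, 0.3, 0.8]
lockA [0.63845168 0.06063177 0.06329215] [0.8, 0.4, 0.7]
setter [0.50436454 0.03266513 0.12479204] [0.1, 0.3, 0.4]
ticks [[0.4944, 0.0964, 0.05], [0.5453, 0.0819, 0.05], [0.6122, 0.0626, 0.05], [0.6633, 0.0483, 0.05]] -15.898731257200689
ticks [[0.4955, 0.0962, 0.055], [0.5457, 0.0819, 0.055], [0.6118, 0.0628, 0.055], [0.6622, 0.0487, 0.055]] -15.898731257200696
ptr/mark [[0.5686 0.0123 0.122 ]
 [0.5966 0.0035 0.122 ]] dy 0.029288264655765096
bodies dy 0.03086565600562902
setter slot ang 70.27072445809547 0.030504459076459805 [0.50422695 0.03228836 0.1275    ]
ex [-0.27459922 -0.96155877 -0.        ] up [-0.22493851 -0.78766283  0.57357644]
slot B 5.942881101630449 0.029312943601091032 [0.5226 0.0913 0.0652]
slot A 8.622009641062995 0.029860599696953823 [0.6376 0.0583 0.0657]
```

Run:
```python
from h import *
a=np.radians(34); print(cmd([.5063,.3244,.25],frame([0,0,-1],[np.cos(a),np.sin(a),0])))
```

```text
(array([ 1.4515, -0.6649,  0.2528]), array([-0.    , -0.    ,  0.2274]))
```

Emit:
{"name": "move_arm", "arguments": {
  "targets": "0.1 -0.05 0 0 0 0; 0.3 -0.13 0 0 0 0; 0.5 -0.23 0 0 0 0; 0.7 -0.32 0 0 0 0; 0.8 -0.365 0 0 0 0"
}}

```text
t: 4.12
tcp_pos: [0.5297, 0.1853, 0.3006]
eef_rot: [[0.258, 0.966, 0.0], [0.966, -0.258, 0.0], [0.0, 0.0, -1.0]]
force: [0.0, -0.1, -0.4]
opening: 0.0853
finger_force: 0.0
```

Emit:
{"name": "move_arm", "arguments": {
  "targets": "0.2 -0.1 0 0 0 0.05; 0.4 -0.2 0.05 0 0 0.1; 0.55 -0.26 0.15 0 0 0.15; 0.65 -0.3 0.2 0 0 0.2; 0.651 -0.3 0.25 0 0 0.227; 0.651 -0.3 0.25 0 0 0.227"
}}

```text
t: 4.88
tcp_pos: [0.5056, 0.3244, 0.2495]
eef_rot: [[0.827, 0.562, -0.002], [0.562, -0.827, -0.001], [-0.002, -0.0, -1.0]]
force: [0.1, -0.8, -0.1]
opening: 0.0856
finger_force: 0.0
```

Run:
```python
from h import *
a=np.radians(34); print(cmd([.5063,.3244,.1163],frame([0,0,-1],[np.cos(a),np.sin(a),0])))
```

```text
(array([0.0044, 0.0024, 0.6658]), array([-0.0001,  0.0007,  0.001 ]))
```

Emit:
{"name": "move_arm", "arguments": {
  "targets": "0.002 0.002 0.1 0 0 0; 0.003 0.002 0.25 0 0 0; 0.004 0.002 0.4 0 0 0; 0.004 0.002 0.52 0 0 0; 0.004 0.002 0.6 0 0 0; 0.004 0.002 0.65 0 0 0; 0.004 0.002 0.667 0 0 0; 0.004 0.002 0.667 0 0 0"
}}

```text
t: 5.88
tcp_pos: [0.508, 0.3241, 0.1176]
eef_rot: [[0.829, 0.56, 0.001], [0.56, -0.829, 0.0], [0.001, 0.0, -1.0]]
force: [0.1, -0.7, -0.2]
opening: 0.0853
finger_force: 0.0
```

Emit:
{"name": "move_arm", "arguments": {
  "targets": "0 0 0 0 0 0; 0 0 0 0 0 0; 0 0 0 0 0 0; 0 0 0 0 0 0; 0 0 0 0 0 0; 0 0 0 0 0 0; 0 0 0 0 0 0",
  "jaw": 1,
  "force": 90
}}

```text
t: 6.75
tcp_pos: [0.5076, 0.324, 0.1172]
eef_rot: [[0.829, 0.56, 0.0], [0.56, -0.829, 0.0], [0.0, -0.0, -1.0]]
force: [-0.7, 0.8, 2.1]
opening: 0.0172
finger_force: 87.6
```

Emit:
{"name": "move_arm", "arguments": {
  "targets": "0 0 -0.05 0 0 0; 0 0 -0.15 0 0 0; 0 0 -0.3 0 0 0; 0 0 -0.5 0 0 0; 0 0 -0.65 0 0 0; 0 0 -0.75 0 0 0; 0 0 -0.75 0 0 0"
}}

```text
t: 7.62
tcp_pos: [0.5088, 0.3244, 0.2707]
eef_rot: [[0.829, 0.56, 0.006], [0.56, -0.829, 0.002], [0.006, 0.001, -1.0]]
force: [0.1, -0.0, -1.5]
opening: 0.0171
finger_force: 87.6
```

Run:
```python
from h import *
s=bot.sense(); print(s["tcp_pos"],s["opening"],s["finger_force"])
a=np.radians(70.5); print(cmd([.5043,.0325,.245],frame([0,0,-1],[np.cos(a),np.sin(a),0])))
```

```text
[0.5088212  0.32439371 0.27069451] 0.017115495526111472 87.62785792350769
(array([-0.8363,  1.1967,  0.1253]), array([ 0.001 , -0.0016, -0.2026]))
```

Emit:
{"name": "move_arm", "arguments": {
  "targets": "-0.04 0.06 0 0 0 0; -0.14 0.2 0 0 0 0; -0.26 0.36 0 0 0 0; -0.36 0.52 0 0 0 0; -0.42 0.6 0 0 0 0"
}}

```text
t: 8.25
tcp_pos: [0.5044, 0.1752, 0.2659]
eef_rot: [[0.83, 0.558, -0.002], [0.558, -0.83, -0.001], [-0.002, -0.001, -1.0]]
force: [0.5, 0.9, -1.1]
opening: 0.017
finger_force: 87.8
```

Emit:
{"name": "move_arm", "arguments": {
  "targets": "-0.08 0.12 0.01 0 0 -0.04; -0.2 0.28 0.03 0 0 -0.09; -0.3 0.43 0.06 0 0 -0.14; -0.38 0.55 0.09 0 0 -0.18; -0.415 0.595 0.11 0 0 -0.2; -0.415 0.597 0.12 0 0 -0.203; -0.415 0.597 0.12 0 0 -0.203; -0.415 0.597 0.12 0 0 -0.203"
}}

```text
t: 9.25
tcp_pos: [0.5031, 0.0327, 0.2432]
eef_rot: [[0.332, 0.943, 0.0], [0.943, -0.332, 0.0], [0.0, 0.0, -1.0]]
force: [0.5, -0.4, -0.9]
opening: 0.0172
finger_force: 87.7
```

Run:
```python
from h import *
c=cam("wrist"); save(c,"w3.png",(220,80,420,230),4); np.savez("w30.npz",**c); s=bot.sense(); print(s["tcp_pos"],s["eef_rot"].round(4),s["qpos"].round(2))
R,p=s["eef_rot"],s["tcp_pos"]
for d in (.07,.093): print(proj(c,[p+R@[x,y,d] for x,y in ((.012,0),(-.012,0),(0,.00225),(0,-.00225))]).round(1).tolist())
```

```text
[0.50318694 0.03267239 0.24324462] [[ 3.321e-01  9.432e-01  3.000e-04]
 [ 9.432e-01 -3.321e-01  1.000e-04]
 [ 2.000e-04  2.000e-04 -1.000e+00]] [-0.18 -0.04  1.78  0.    1.4   0.16]
[[318.1, 194.2], [318.1, 222.7], [320.9, 208.7], [315.2, 208.7]]
[[318.0, 186.6], [318.0, 212.7], [320.6, 199.8], [315.4, 199.8]]
```

View pics/w3.png

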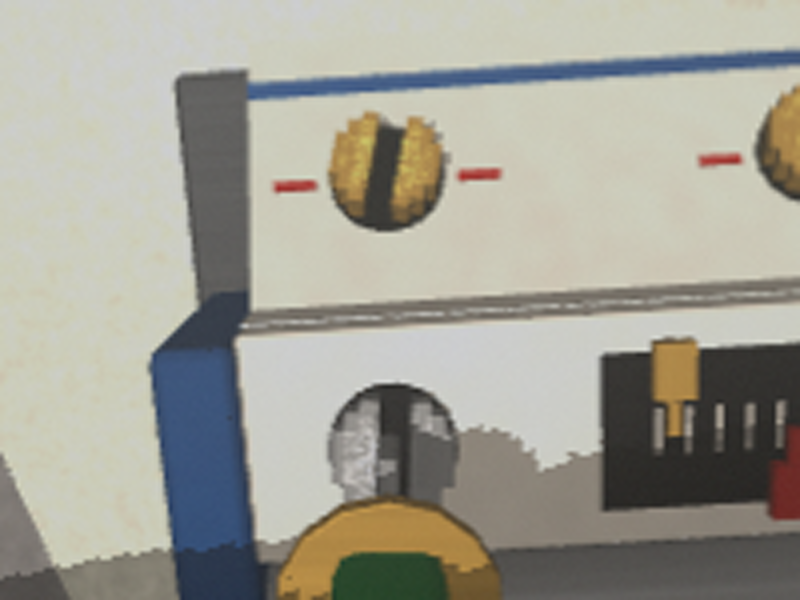

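The view shows the setter head at crop (394,445) with its slot vertical in the image, in line with the tool's x. The slot centre is at x≈396 at y≈395. The blade corner shows grey at (389,450). I'll work out the offset.

Run:
```python
from m import *
c=load("w3"); U=lambda x,y:[220+x/4-.375,80+y/4-.375]; cr=lambda p:((p-[220,80]+.375)*4).round(0).tolist()
s=bot.sense(); R,p=s["eef_rot"],s["tcp_pos"]
loc=lambda q:(R.T@(np.array(q)-p).T).T
q=np.array([R.T@(x-p) for x in onz(c,[U(396,392),U(396,420),U(330,440),U(458,440),U(394,383),U(388,450)],.1275)])*1000
print("at z=.1275 in tool frame mm:",q.round(1).tolist())
th=np.linspace(0,2*np.pi,400); 
for cen in ([.5043,.0325,.1275],):
    P=proj(c,np.array([np.array(cen)+.016*np.array([np.cos(t),np.sin(t),0]) for t in th])); print("pred rim",cr(P.min(0)),cr(P.max(0)))
print("blade tip/top corner",[cr(proj(c,[p+R@[.012,y,d]])[0]) for d in (.074,.094) for y in (-.00225,.00225)])
r=onz(c,[U(389,445)],p[2]-.090); print("blade seen y mm",(R.T@(r[0]-p)*1000).round(1))
im=c["color"]; g=cv2.cvtColor(im,cv2.COLOR_RGB2GRAY)
for y in (178,181,184,187,190,193,196,199,202): print(y,g[y,298:340].tolist())
```

```text
at z=.1275 in tool frame mm: [[14.5, 0.7, 115.7], [7.7, 0.7, 115.7], [2.8, -15.0, 115.7], [2.8, 15.4, 115.7], [16.6, 0.2, 115.7], [0.4, -1.2, 115.7]]
pred rim [330.0, 385.0] [465.0, 514.0]
blade tip/top corner [[382.0, 453.0], [405.0, 453.0], [383.0, 427.0], [404.0, 427.0]]
blade seen y mm [ 9. -1. 90.]
178 [204, 203, 205, 204, 203, 202, 203, 203, 205, 202, 176, 75, 63, 71, 72, 72, 69, 58, 56, 55, 56, 55, 55, 56, 58, 62, 58, 59, 70, 110, 160, 203, 204, 204, 204, 204, 203, 203, 202, 204, 204, 204]
181 [204, 203, 204, 204, 202, 203, 203, 177, 88, 78, 73, 93, 133, 145, 145, 144, 125, 51, 55, 55, 56, 54, 54, 55, 74, 116, 143, 143, 144, 126, 69, 58, 92, 159, 202, 203, 204, 202, 203, 204, 203, 203]
184 [203, 203, 204, 203, 203, 176, 72, 81, 127, 144, 144, 148, 158, 163, 163, 136, 100, 50, 53, 53, 54, 55, 54, 52, 83, 137, 153, 143, 153, 163, 143, 144, 134, 98, 127, 201, 203, 203, 204, 203, 203, 204]
187 [202, 204, 203, 203, 182, 116, 94, 110, 142, 146, 145, 154, 170, 181, 187, 152, 121, 51, 52, 54, 53, 52, 52, 53, 67, 88, 111, 142, 157, 170, 142, 142, 137, 111, 76, 95, 154, 202, 184, 135, 1
[... 295 characters left out ...]
80, 79, 78, 75, 65, 52, 48, 68, 92, 90, 88, 89, 90, 92, 91, 89, 93, 91, 86, 98, 133, 133, 134, 133, 133]
196 [202, 202, 204, 203, 181, 126, 140, 152, 179, 180, 181, 189, 187, 166, 176, 140, 112, 135, 142, 142, 129, 77, 50, 52, 71, 91, 88, 88, 88, 90, 91, 91, 91, 92, 91, 101, 126, 134, 133, 134, 135, 134]
199 [203, 202, 202, 202, 186, 142, 138, 157, 190, 183, 167, 173, 180, 179, 191, 150, 81, 86, 89, 91, 91, 75, 45, 50, 72, 91, 90, 89, 88, 90, 90, 90, 91, 92, 91, 106, 133, 133, 132, 132, 133, 133]
202 [202, 203, 201, 202, 203, 202, 202, 186, 142, 142, 140, 150, 172, 171, 149, 124, 69, 86, 87, 89, 89, 75, 45, 53, 76, 90, 91, 90, 90, 91, 90, 91, 106, 132, 131, 132, 132, 132, 132, 131, 132, 132]
```

Emit:
{"name": "move_arm", "arguments": {
  "targets": "0.003 0.006 0.02 0 0 0; 0.003 0.006 0.05 0 0 0; 0.003 0.006 0.08 0 0 0; 0.003 0.006 0.1 0 0 0; 0.003 0.006 0.11 0 0 0; 0.003 0.006 0.12 0 0 0; 0.003 0.006 0.123 0 0 0; 0.003 0.006 0.123 0 0 0"
}}

```text
t: 10.3
tcp_pos: [0.5045, 0.0322, 0.2186]
eef_rot: [[0.333, 0.943, 0.0], [0.943, -0.333, -0.0], [0.0, 0.0, -1.0]]
force: [0.3, -0.1, -2.3]
opening: 0.0174
finger_force: 87.7
```

Emit:
{"name": "move_arm", "arguments": {
  "targets": "0 0 0.005 0 0 0; 0 0 0.01 0 0 0; 0 0 0.015 0 0 0; 0 0 0.02 0 0 0; 0 0 0.02 0 0 0"
}}

```text
t: 10.92
tcp_pos: [0.5044, 0.0322, 0.2144]
eef_rot: [[0.333, 0.943, -0.0], [0.943, -0.333, 0.0], [-0.0, -0.0, -1.0]]
force: [-0.2, 1.1, -0.4]
opening: 0.0172
finger_force: 87.7
```

Emit:
{"name": "move_arm", "arguments": {
  "targets": "0 0 0 0 0 0.03; 0 0 0 0 0 0.07; 0 0 0 0 0 0.11; 0 0 0 0 0 0.15; 0 0 0 0 0 0.19; 0 0 0 0 0 0.23; 0 0 0 0 0 0.26; 0 0 0 0 0 0.278"
}}

```text
t: 11.92
tcp_pos: [0.5047, 0.0317, 0.2146]
eef_rot: [[0.937, 0.349, 0.001], [0.349, -0.937, -0.001], [0.0, 0.002, -1.0]]
force: [0.6, -1.3, -0.9]
opening: 0.0171
finger_force: 87.7
```

```bash
cat > pm.py <<'E'
from h import *
def dy(c,verbose=1):
    hsv=cv2.cvtColor(c["color"],cv2.COLOR_RGB2HSV); out=[]
    # window around the known scale (machine frame)
    ey=np.array([np.cos(np.radians(-15.9)),np.sin(np.radians(-15.9)),0]); ex=np.array([ey[1],-ey[0],0])
    pts=[[.5626,.0138,.122]+ex*a+ey*b for a in(-.028,.028) for b in (-.025,.085)]
    box=cv2.fillConvexPoly(np.zeros(hsv.shape[:2],np.uint8),cv2.convexHull(proj(c,pts).astype(np.int32)),255)
    for nm,m in (("brass",cv2.inRange(hsv,(12,90,40),(28,255,255))),("red",cv2.inRange(hsv,(0,120,50),(8,255,255))|cv2.inRange(hsv,(172,120,50),(180,255,255)))):
        n,l,s,ce=cv2.connectedComponentsWithStats(m&box); 
        if n<2: print(nm,"none"); return
        i=1+np.argmax(s[1:,4]); yx=np.argwhere(l==i)[:,::-1]; P=onz(c,yx,.122)-[.5626,.0138,0]
        X,Y=P@ex,P@ey; e=np.percentile(Y,[3,97]); tip=(Y[X>X.max()-.007] if nm=="brass" else Y[X<X.min()+.007])
        print(nm,s[i].tolist(),"x",(X.min()*1e3).round(1),(X.max()*1e3).round(1),"ymid",(e.mean()*1e3).round(2),"ymean",(Y.mean()*1e3).round(2),"tip",(tip.mean()*1e3).round(2)); out.append(tip.mean())
    print("diff mm",(out[1]-out[0])*1e3)
E
python3 - <<'E'
from pm import *
c0=dict(np.load("w20.npz",allow_pickle=True)); dy(c0)
for n in ("wrist","top","side"):
    c=cam(n); print(n); dy(c); 
    if n=="wrist": save(c,"w4.png",(200,60,440,240),3)
s=bot.sense(); print(s["tcp_pos"],s["torque"],s["qpos"].round(2))
E
```

```text
brass [320, 153, 10, 21, 145] x -23.2 -0.0 ymid 5.49 ymean 5.79 tip 6.35
red [345, 174, 10, 19, 134] x 0.7 22.5 ymid 35.41 ymean 35.41 tip 35.5
diff mm 29.15034948874838
wrist
brass [357, 95, 27, 25, 310] x -23.2 0.0 ymid 26.0 ymean 26.0 tip 25.92
red [389, 107, 26, 24, 296] x -0.4 22.9 ymid 35.39 ymean 35.39 tip 35.41
diff mm 9.486952848045012
top
brass none
side
brass [271, 179, 6, 5, 19] x -28.3 -2.8 ymid 29.64 ymean 29.29 tip 31.37
red [274, 175, 6, 4, 16] x -1.1 21.7 ymid 37.54 ymean 37.58 tip 36.48
diff mm 5.111383573141483
[0.50467811 0.03171085 0.21459189] [-0.61616535 -0.20303014  0.01943908] [-0.18 -0.01  1.81 -0.    1.34  1.04]
```

Emit:
{"name": "move_arm", "arguments": {
  "targets": "0 0 0 0 0 0.02; 0 0 0 0 0 0.045; 0 0 0 0 0 0.07; 0 0 0 0 0 0.09; 0 0 0 0 0 0.099; 0 0 0 0 0 0.099"
}}

```text
t: 12.82
tcp_pos: [0.5046, 0.0316, 0.2146]
eef_rot: [[0.999, 0.048, 0.0], [0.048, -0.999, -0.001], [0.0, 0.001, -1.0]]
force: [1.1, -4.9, -0.8]
opening: 0.0171
finger_force: 87.8
```

Run:
```python
from pm import *
c=cam("wrist"); dy(c); s=bot.sense(); print(s["tcp_pos"],s["force"])
```

```text
brass [329, 73, 30, 19, 331] x -22.8 -0.1 ymid 35.41 ymean 35.43 tip 35.35
red [358, 87, 29, 18, 299] x 0.4 22.7 ymid 35.53 ymean 35.52 tip 35.48
diff mm 0.127224588695872
[0.50460393 0.03162039 0.21458561] [ 0.50234332 -3.99650971 -1.88295161]
```

Emit:
{"name": "move_arm", "arguments": {
  "targets": "0 0 0 0 0 -0.023; 0 0 0 0 0 -0.045; 0 0 -0.03 0 0 -0.045; 0 0 -0.08 0 0 -0.045; 0 0 -0.15 0 0 -0.045; 0 0 -0.2 0 0 -0.045; 0 0 -0.2 0 0 -0.045"
}}

```text
t: 13.75
tcp_pos: [0.5052, 0.0322, 0.256]
eef_rot: [[0.982, 0.187, 0.003], [0.187, -0.982, -0.0], [0.002, 0.001, -1.0]]
force: [-0.9, -0.1, -0.5]
opening: 0.0171
finger_force: 88.1
```

```bash
cat > pose.py <<'E'
from h import *
A=np.radians(-15.9); ey=np.array([np.cos(A),np.sin(A),0]); ex=np.array([-np.sin(A)*-1,-np.cos(A),0])
n=-np.sin(np.radians(35))*ex+np.array([0,0,np.cos(np.radians(35))]); dn=np.cross(n,ey)
def lockpose(top,gap,th):
    th=np.radians(th); x=np.cos(th)*dn+np.sin(th)*ey   # th>0: clockwise seen onto head?
    return np.array(top)+n*(.0935+gap), frame(-n,x)
E
python3 - <<'E'
from pm import *
from pose import *
dy(cam("wrist")); dy(dict(np.load("w30.npz",allow_pickle=True)))
print(ex,n,dn, "cw check (tool z x dn · ey >0 means cw=+ey):",np.cross(-n,dn)@ey)
P,R=lockpose([.5234,.0928,.0635],.025,7); print(P,R.round(3)); print(cmd(P,R))
P2=P.copy();P2[2]=.25; a=np.radians(74); print(cmd(P2,frame([0,0,-1],[np.cos(a),np.sin(a),0])))
E
```

```text
brass [342, 84, 24, 18, 233] x -23.1 0.1 ymid 35.37 ymean 35.37 tip 35.44
red [365, 98, 24, 18, 207] x 0.1 22.7 ymid 35.44 ymean 35.45 tip 35.58
diff mm 0.14390514634383955
brass [383, 165, 12, 24, 223] x -23.4 -0.5 ymid 5.87 ymean 5.76 tip 5.6
red [413, 187, 11, 23, 189] x 0.1 23.0 ymid 35.22 ymean 35.18 tip 35.28
diff mm 29.676597821798104
[-0.27395922 -0.96174131  0.        ] [0.15713655 0.55163215 0.81915204] [ 0.22441425  0.78781236 -0.57357644] cw check (tool z x dn · ey >0 means cw=+ey): 0.9999999999999999
[0.54202068 0.15816841 0.16056952] [[ 0.34   0.927 -0.157]
 [ 0.749 -0.368 -0.552]
 [-0.569  0.07  -0.819]]
(array([ 0.301 , -0.5832,  0.4726]), array([-0.1163, -0.1656, -0.3027]))
(array([ 0.3014, -0.5832,  0.0254]), array([ 2.000e-04, -2.000e-04, -3.511e-01]))
```

Emit:
{"name": "move_arm", "arguments": {
  "targets": "0.04 -0.08 0 0 0 -0.03; 0.1 -0.18 0 0 0 -0.08; 0.16 -0.3 0.01 0 0 -0.13; 0.22 -0.42 0.02 0 0 -0.19; 0.27 -0.52 0.02 0 0 -0.24; 0.3 -0.58 0.025 0 0 -0.29; 0.301 -0.583 0.025 0 0 -0.33; 0.301 -0.583 0.025 0 0 -0.351"
}}

```text
t: 14.8
tcp_pos: [0.5412, 0.1583, 0.2486]
eef_rot: [[0.273, 0.962, -0.002], [0.962, -0.273, 0.0], [-0.0, -0.002, -1.0]]
force: [-0.2, -0.1, -2.2]
opening: 0.017
finger_force: 88.1
```

Run:
```python
from pose import *
P,R=lockpose([.5234,.0928,.0635],.025,7); print(cmd(P,R)); print(bot.sense()["qpos"].round(2))
```

```text
(array([0.0005, 0.0048, 0.44  ]), array([-0.0123, -0.194 ,  0.0382]))
[0.07 0.12 1.61 0.   1.42 0.35]
```

Emit:
{"name": "move_arm", "arguments": {
  "targets": "0 0.001 0.02 -0.002 -0.03 0.006; 0 0.002 0.06 -0.004 -0.07 0.014; 0 0.003 0.12 -0.007 -0.11 0.022; 0 0.004 0.2 -0.01 -0.15 0.03; 0 0.005 0.28 -0.012 -0.185 0.036; 0 0.005 0.36 -0.012 -0.194 0.038; 0 0.005 0.42 -0.012 -0.194 0.038; 0 0.005 0.44 -0.012 -0.194 0.038"
}}

```text
t: 15.8
tcp_pos: [0.5425, 0.1572, 0.1611]
eef_rot: [[0.343, 0.926, -0.159], [0.748, -0.371, -0.55], [-0.568, 0.07, -0.82]]
force: [0.3, 0.0, -1.0]
opening: 0.0171
finger_force: 88.1
```

Run:
```python
from pose import *
c=cam("wrist"); save(c,"w5.png",(220,60,420,210),4); np.savez("w50.npz",**c); s=bot.sense(); print(s["tcp_pos"],s["qpos"].round(2),s["force"].round(1))
P,R=lockpose([.5234,.0928,.0635],.025,7); print(cmd(P,R))
```

```text
[0.54258144 0.15713591 0.16123128] [ 0.32  0.52  1.4  -0.49  1.6   0.81] [-0.6  1.3 -1.1]
(array([ 0.0048, -0.0047,  0.0003]), array([-0.0006, -0.0003, -0.001 ]))
```

View pics/w5.png

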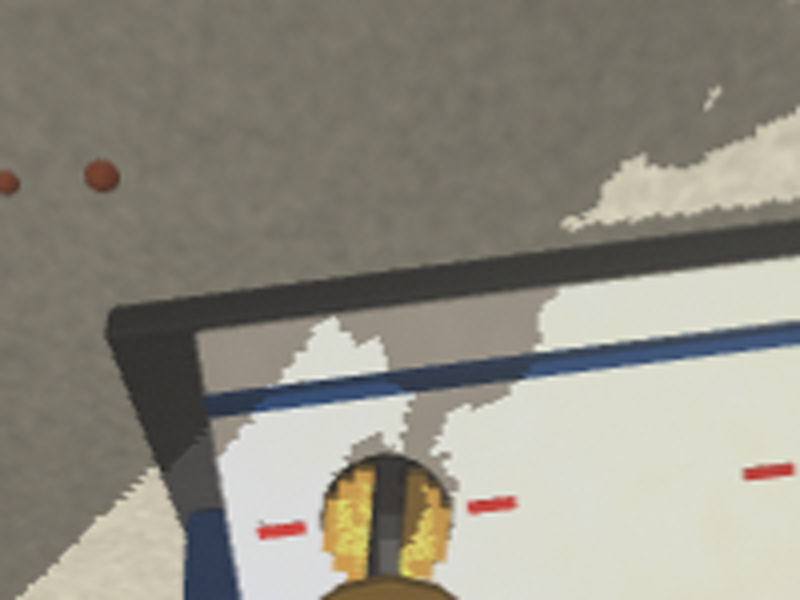

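The view shows the lock B head at crop (388,515). Its slot is vertical in the picture, in line with the blade, which shows grey at (388,540).

```bash
cat > rel.py <<'E'
from m import *
def at(c,uv,d,R,p):
    "tool-frame point (mm) on plane tool z=d"
    r=ray(c,uv)@R; o=R.T@(c["C"]-p); return (o+r*((d-o[2])/r[:,2])[:,None])*1e3
E
python3 - <<'E'
from rel import *
c=load("w5"); s=bot.sense(); R,p=s["eef_rot"],s["tcp_pos"]
U=lambda x,y:[220+x/4-.375,60+y/4-.375]
print(at(c,[U(322,515),U(453,515),U(388,455)],.1185,R,p).round(1))
print("ticks mid",at(c,[U(282,530),U(492,505),U(768,472)],.130,R,p).round(1))
print("pred blade px",proj(c,[p+R@[x,0,d] for x,d in((.012,.0735),(.012,.0935))]), "x=0 axis slope",proj(c,[p+R@[x,0,.1185] for x in (.016,0)]))
g=cv2.cvtColor(c["color"],cv2.COLOR_RGB2GRAY)
for y in (175,177,180,184,188,192,196,200,203): print(y,g[y,300:336].tolist())
E
```

```text
[[  3.7 -17.1 118.5]
 [  3.7  14.2 118.5]
 [ 18.3  -1.3 118.5]]
ticks mid [[ -3.4 -27.9 130. ]
 [  3.1  24.5 130. ]
 [ 11.5  92.5 130. ]]
pred blade px [[318.18940971 193.46740216]
 [318.11525378 186.85454614]] x=0 axis slope [[318.04117845 175.7869867 ]
 [318.02628428 192.08680178]]
175 [218, 218, 218, 219, 218, 218, 199, 135, 111, 95, 58, 56, 53, 56, 57, 62, 59, 60, 58, 60, 56, 52, 50, 55, 98, 143, 145, 145, 146, 145, 173, 219, 219, 219, 217, 218]
177 [218, 218, 218, 218, 199, 125, 56, 49, 79, 110, 98, 98, 97, 86, 51, 59, 60, 59, 61, 57, 52, 57, 73, 80, 79, 80, 83, 109, 144, 144, 143, 172, 218, 218, 218, 218]
180 [219, 218, 188, 75, 90, 136, 131, 116, 132, 163, 169, 166, 148, 110, 59, 60, 59, 59, 62, 56, 51, 66, 95, 100, 99, 100, 95, 77, 71, 85, 121, 143, 143, 142, 173, 218]
184 [191, 98, 97, 97, 122, 159, 160, 164, 166, 162, 175, 174, 138, 62, 54, 61, 59, 61, 60, 57, 54, 78, 100, 100, 100, 101, 122, 156, 156, 140, 85, 66, 109, 172, 218, 218]
188 [116, 125, 158, 167, 178, 183, 200, 187, 167, 166, 177, 183, 175, 53, 64, 67, 68, 66, 66, 63, 66, 85, 99, 99, 100, 139, 187, 175, 163, 154, 155, 156, 162, 188, 218, 218]
192 [164, 143, 161, 168, 176, 165, 172, 179, 196, 201, 201, 189, 119, 61, 68, 76, 76, 77, 77, 72, 73, 95, 100, 98, 134, 185, 187, 173, 157, 155, 156, 141, 152, 218, 218, 218]
196 [204, 161, 161, 169, 185, 187, 192, 188, 194, 195, 199, 178, 72, 58, 71, 94, 97, 99, 98, 87, 82, 139, 189, 186, 197, 200, 192, 185, 164, 157, 158, 174, 209, 218, 218, 219]
200 [220, 219, 211, 182, 161, 162, 161, 161, 169, 181, 173, 148, 53, 60, 69, 94, 96, 98, 99, 120, 168, 181, 174, 159, 159, 157, 161, 158, 143, 171, 187, 199, 218, 219, 218, 218]
203 [219, 218, 218, 220, 219, 219, 203, 162, 162, 162, 155, 124, 59, 60, 68, 80, 83, 89, 91, 97, 150, 202, 196, 173, 157, 159, 158, 169, 200, 218, 218, 218, 218, 219, 218, 218]
```

Emit:
{"name": "move_arm", "arguments": {
  "targets": "0.008 -0.004 0.02 0 0 0.01; 0.008 -0.004 0.05 0 0 0.022; 0.008 -0.004 0.08 0 0 0.022; 0.008 -0.004 0.1 0 0 0.022; 0.008 -0.004 0.115 0 0 0.022; 0.008 -0.004 0.13 0 0 0.022; 0.008 -0.004 0.14 0 0 0.022; 0.008 -0.004 0.14 0 0 0.022"
}}

```text
t: 16.85
tcp_pos: [0.538, 0.1438, 0.1375]
eef_rot: [[0.406, 0.9, -0.158], [0.72, -0.421, -0.551], [-0.563, 0.109, -0.819]]
force: [0.1, 0.5, -1.0]
opening: 0.017
finger_force: 88.1
```

Emit:
{"name": "move_arm", "arguments": {
  "targets": "0 0 0.005 0 0 0; 0 0 0.01 0 0 0; 0 0 0.015 0 0 0; 0 0 0.02 0 0 0; 0 0 0.02 0 0 0"
}}

```text
t: 17.48
tcp_pos: [0.538, 0.1428, 0.1363]
eef_rot: [[0.407, 0.9, -0.156], [0.721, -0.422, -0.55], [-0.561, 0.111, -0.821]]
force: [-0.8, 7.6, 8.4]
opening: 0.0174
finger_force: 89.7
```

Run:
```python
from pose import *
s=bot.sense(); R=s["eef_rot"]; tip=s["tcp_pos"]+R@[0,0,.0935]; print(tip,(tip-[.5234,.0928,.0635])@n*1e3,s["force"],s["torque"])
x=R[:,0]; print("th",np.degrees(np.arctan2(x@ey,x@dn)))
```

```text
[0.52344564 0.09142335 0.05955292] -3.9854904904138877 [-0.75821184  7.59278124  8.4308239 ] [ 0.40053665  0.51576653 -0.45774486]
th 11.175746551045666
```

Run:
```python
from mach import *
from pose import n,ey,dn
w3,w5=load("w3"),load("w5")
W3=lambda x,y:[220+x/4-.375,80+y/4-.375]; W5=lambda x,y:[220+x/4-.375,60+y/4-.375]
for o in ([(c,W(184,58)),(w3,W3(391,124)),(w5,W5(389,457))],):
    p,e=multi(o); print("rim end",p,e,"centre",p-.0155*(np.cos(.19)*dn+np.sin(.19)*ey), "n rel",(p-[.5234,.0928,.0635])@n*1e3)
for nm,o in (("tickL",[(c,W(98,105)),(w3,W3(295,187)),(w5,W5(282,530))]),("tickR",[(c,W(257,107)),(w3,W3(480,174)),(w5,W5(492,505))])):
    p,e=multi(o); print(nm,p,e,"n rel",(p-[.5234,.0928,.0635])@n*1e3)
q=cam("wrist"); save(q,"w6.png",(240,60,400,180),5); np.savez("w60.npz",**q)
```

```text
rim end [0.52751868 0.10296045 0.05119156] [0.4, 0.1, 0.5] centre [0.52128753 0.09177107 0.059922  ] n rel -3.8304572371721957
tickL [0.49618501 0.09601297 0.05696357] [0.2, 0.2, 0.0] n rel -7.8584230106171855
tickR [0.54647283 0.08189387 0.05724105] [0.0, 0.1, 0.1] n rel -7.5176215336798995
```

View pics/w6.png

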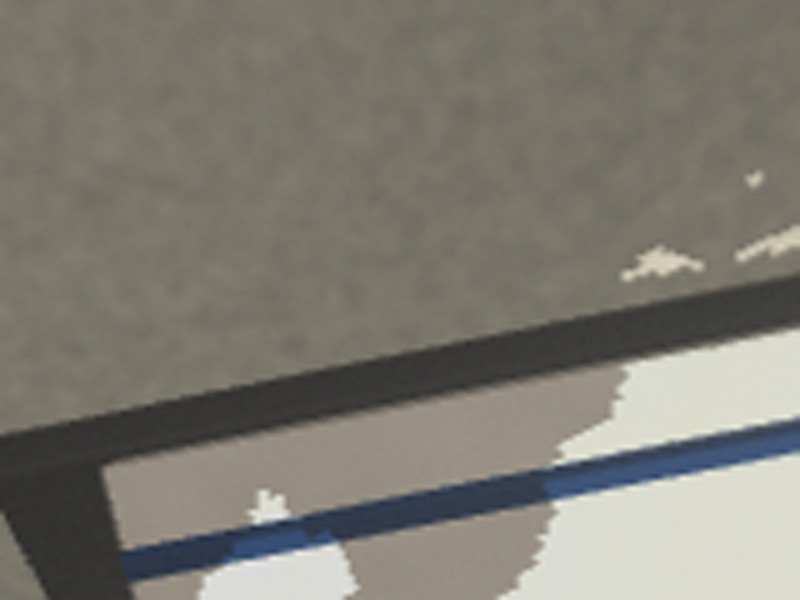

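I'm out of views, so I'll work numerically from here. The slope face (ticks) lies at -7.7 mm, which puts the slot floor at about -4.7 mm. The contact at -4 mm is therefore the slot floor, and the blade is seated. I'll back off slightly and turn.

Emit:
{"name": "move_arm", "arguments": {
  "targets": "0 0 -0.012 0 0 0; 0 0 -0.012 0 0 0.03; 0 0 -0.012 0 0 0.07; 0 0 -0.012 0 0 0.11; 0 0 -0.012 0 0 0.15; 0 0 -0.012 0 0 0.19; 0 0 -0.012 0 0 0.22; 0 0 -0.012 0 0 0.24"
}}

```text
t: 18.52
tcp_pos: [0.5381, 0.1426, 0.1365]
eef_rot: [[0.913, 0.377, -0.157], [0.235, -0.8, -0.552], [-0.334, 0.467, -0.819]]
force: [0.2, 0.2, 2.0]
opening: 0.0173
finger_force: 88.5
```

```bash
cat > st.py <<'E'
from pose import *
s=bot.sense(); R=s["eef_rot"]; tip=s["tcp_pos"]+R@[0,0,.0935]; x=R[:,0]
print("tip",tip.round(4),"F tool",(R.T@s["force"]).round(1),"Tq tool",(R.T@s["torque"]).round(2),"th",np.degrees(np.arctan2(x@ey,x@dn)).round(1),"q",s["qpos"].round(2),"open",round(s["opening"],4),"t",s["t"])
E
python3 st.py
```

```text
tip [0.5234 0.091  0.0599] F tool [-0.4  0.8 -1.8] Tq tool [ 0.02  0.15 -0.01] th 54.5 q [ 0.31  0.52  1.45 -0.5   1.54  1.64] open 0.0173 t 18.525
```

Emit:
{"name": "move_arm", "arguments": {
  "targets": "0 0 0 0 0 0.03; 0 0 0 0 0 0.07; 0 0 0 0 0 0.11; 0 0 0 0 0 0.15; 0 0 0 0 0 0.18; 0 0 0 0 0 0.21; 0 0 0 0 0 0.23; 0 0 0 0 0 0.24"
}}

```text
t: 19.52
tcp_pos: [0.5379, 0.1423, 0.1368]
eef_rot: [[0.924, -0.349, -0.158], [-0.376, -0.744, -0.552], [0.075, 0.569, -0.819]]
force: [0.1, -0.5, 2.6]
opening: 0.0175
finger_force: 88.6
```

```bash
python3 st.py
```

```text
tip [0.5232 0.0907 0.0602] F tool [ 0.5  1.8 -1.9] Tq tool [-0.5   0.06 -0.02] th 97.6 q [ 0.31  0.52  1.45 -0.5   1.55  2.4 ] open 0.0175 t 19.525
```

Emit:
{"name": "move_arm", "arguments": {
  "targets": "0 0 0 0 0 0.01; 0 0 0 0 0 0.02; 0 0 0 0 0 0.03; 0 0 0 0 0 0.035; 0 0 0 0 0 0.035"
}}

```text
t: 20.15
tcp_pos: [0.5378, 0.1425, 0.1366]
eef_rot: [[0.88, -0.448, -0.158], [-0.455, -0.699, -0.552], [0.137, 0.558, -0.819]]
force: [-1.1, -2.5, 4.8]
opening: 0.0169
finger_force: 88.8
```

```bash
python3 st.py
```

```text
tip [0.523  0.0909 0.0601] F tool [ 0.8  4.9 -2.4] Tq tool [-1.09  0.3  -0.49] th 103.8 q [ 0.31  0.52  1.45 -0.5   1.55  2.51] open 0.0169 t 20.15
```

Emit:
{"name": "move_arm", "arguments": {
  "targets": "0 0 0 0 0 0.01; 0 0 0 0 0 0.02; 0 0 0 0 0 0.025; 0 0 0 0 0 0.025"
}}

```text
t: 20.65
tcp_pos: [0.5377, 0.1426, 0.1366]
eef_rot: [[0.843, -0.514, -0.158], [-0.507, -0.662, -0.552], [0.179, 0.546, -0.819]]
force: [-0.1, -1.3, 6.8]
opening: 0.0171
finger_force: 89.5
```

```bash
python3 st.py
```

```text
tip [0.5229 0.091  0.0601] F tool [ 1.8  4.7 -4.8] Tq tool [-1.08  0.44 -1.25] th 108.2 q [ 0.31  0.52  1.45 -0.5   1.55  2.58] open 0.0171 t 20.65
```

Emit:
{"name": "move_arm", "arguments": {
  "targets": "0 0 0 0 0 -0.04; 0 0 0 0 0 -0.08; 0 0 0 0 0 -0.1; 0 0 -0.03 0 0 -0.1; 0 0 -0.08 0 0 -0.1; 0 0 -0.15 0 0 -0.1; 0 0 -0.2 0 0 -0.1; 0 0 -0.2 0 0 -0.1"
}}

```text
t: 21.65
tcp_pos: [0.5449, 0.1658, 0.1702]
eef_rot: [[0.96, -0.231, -0.156], [-0.278, -0.787, -0.55], [0.004, 0.572, -0.82]]
force: [-0.5, -0.0, -1.2]
opening: 0.0172
finger_force: 88.1
```

```bash
python3 st.py
cat > slot.py <<'E'
from rel import *
from pose import *
def slotdir(c,top):
    "angle of dark slot pixels inside brass head, on plane of head top; image sampled on plane grid"
    g=np.linspace(-.017,.017,69); U,V=np.meshgrid(g,g) # U along dn, V along ey
    P=np.array(top)+U[...,None]*dn+V[...,None]*ey
    uv=proj(c,P.reshape(-1,3)).astype(np.float32).reshape(69,69,2)
    im=cv2.remap(c["color"],uv[...,0],uv[...,1],cv2.INTER_LINEAR); hsv=cv2.cvtColor(im,cv2.COLOR_RGB2HSV)
    br=cv2.inRange(hsv,(12,90,60),(30,255,255))
    n_,l,s,ce=cv2.connectedComponentsWithStats(br); b=[i for i in range(1,n_) if s[i,4]>60]
    print("in view",uv[34,34].round(0).tolist(),[(s[i,4],((ce[i]-34)*.5).round(1).tolist()) for i in b]," [V mm(ey), U mm(dn)]")
    if len(b)>=2:
        b=sorted(b,key=lambda i:-s[i,4])[:2]; d=ce[b[1]]-ce[b[0]]; print("slot angle cw from dn:",(np.degrees(np.arctan2(-d[1],d[0]))*-1+0)%180, "mid",((ce[b[0]]+ce[b[1]]-68)*.25).round(1))
    return im
E
python3 - <<'E'
from slot import *
kB=np.array([.5234,.0915,.0645])-0; base=np.array([.5234,.0928,.0635])+n*.0038
dA=np.array([.6385,.0606,.0633])-[.5234,.0928,.0635]; print(dA@ey,dA@dn,dA@n)
T_=base
for nm in ("w2","w3"):
    cc=load(nm); print(nm); slotdir(cc,T_); slotdir(cc,T_+.1185*ey)
for nm in ("wrist","side","top"):
    cc=cam(nm); print(nm); slotdir(cc,T_); slotdir(cc,T_+.1185*ey)
E
```

```text
tip [0.5303 0.1144 0.0935] F tool [-0.5 -0.6  1. ] Tq tool [0.38 0.02 0.02] th 90.4 q [ 0.34  0.52  1.37 -0.49  1.62  2.26] open 0.0172 t 21.65
0.11951791157101052 0.0005772379423225442 0.00016003144080261355
w2
in view [274.0, 111.0] [(np.int32(1136), [-0.3, -9.0]), (np.int32(1226), [-4.0, 7.5])]  [V mm(ey), U mm(dn)]
slot angle cw from dn: 102.41488149790248 mid [-2.2 -0.7]
in view [366.0, 113.0] [(np.int32(1200), [-1.5, -8.6]), (np.int32(1125), [-3.6, 8.1])]  [V mm(ey), U mm(dn)]
slot angle cw from dn: 97.17848931632513 mid [-2.5 -0.2]
w3
in view [317.0, 119.0] [(np.int32(1143), [-0.5, -9.4]), (np.int32(1171), [-3.8, 7.1])]  [V mm(ey), U mm(dn)]
slot angle cw from dn: 101.18036152721096 mid [-2.2 -1.1]
in view [426.0, 112.0] [(np.int32(1305), [-1.6, -9.3]), (np.int32(1147), [-3.2, 7.9])]  [V mm(ey), U mm(dn)]
slot angle cw from dn: 95.36565422256564 mid [-2.4 -0.7]
wrist
in view [318.0, 190.0] [(np.int32(2332), [0.4, -1.4])]  [V mm(ey), U mm(dn)]
in view [318.0, 59.0] [(np.int32(1079), [1.6, -8.3]), (np.int32(1028), [-1.1, 8.4])]  [V mm(ey), U mm(dn)]
slot angle cw from dn: 99.108326554655 mid [0.3 0.1]
side
in view [288.0, 213.0] [(np.int32(1201), [-6.6, 0.2]), (np.int32(1514), [9.1, -0.0])]  [V mm(ey), U mm(dn)]
slot angle cw from dn: 179.1150903035793 mid [1.2 0.1]
in view [256.0, 201.0] [(np.int32(3290), [1.6, 1.2])]  [V mm(ey), U mm(dn)]
top
in view [306.0, 186.0] [(np.int32(3360), [-0.4, -1.4])]  [V mm(ey), U mm(dn)]
in view [315.0, 152.0] [(np.int32(1301), [-0.1, -8.3]), (np.int32(1206), [-2.1, 7.7])]  [V mm(ey), U mm(dn)]
slot angle cw from dn: 97.10991659342284 mid [-1.1 -0.3]
```

```bash
cat > go.py <<'E'
from pose import *
import sys
def tgt(gap,th=8.):
    th=np.radians(th); return np.array([.538,.1438,.1375])+.119*ey-.0003*dn+n*gap, frame(-n,np.cos(th)*dn+np.sin(th)*ey)
if __name__=="__main__": print(cmd(*tgt(float(sys.argv[1]),float(sys.argv[2]))))
E
python3 go.py .03 8
```

```text
(array([ 0.5957, -0.0013,  0.0394]), array([-4.000e-04,  4.000e-04, -4.572e-01]))
```

Emit:
{"name": "move_arm", "arguments": {
  "targets": "0.06 0 0 0 0 -0.04; 0.15 0 0 0 0 -0.1; 0.25 0 0 0 0 -0.155; 0.35 0 0 0 0 -0.21; 0.45 0 0.01 0 0 -0.265; 0.54 0 0.02 0 0 -0.32; 0.58 0 0.03 0 0 -0.375; 0.596 -0.001 0.039 0 0 -0.42"
}}

```text
t: 22.8
tcp_pos: [0.6574, 0.1269, 0.1618]
eef_rot: [[0.457, 0.875, -0.16], [0.694, -0.463, -0.551], [-0.556, 0.141, -0.819]]
force: [-0.2, 0.8, -0.9]
opening: 0.0171
finger_force: 88.1
```

Emit:
{"name": "move_arm", "arguments": {
  "targets": "0 0 0 0 0 -0.025; 0 0 0 0 0 -0.037; 0 0 0 0 0 -0.037"
}}

```text
t: 23.18
tcp_pos: [0.657, 0.1273, 0.1621]
eef_rot: [[0.357, 0.92, -0.159], [0.741, -0.383, -0.551], [-0.568, 0.079, -0.819]]
force: [0.6, 0.6, -1.4]
opening: 0.0171
finger_force: 88.1
```

```bash
python3 go.py .0 8; python3 st.py
python3 - <<'E'
from slot import *
c=cam("wrist"); np.savez("w70.npz",**c); base=np.array([.5234,.0928,.0635])+n*.0038; slotdir(c,base+.1185*ey); slotdir(c,base)
s=bot.sense(); R,p=s["eef_rot"],s["tcp_pos"]
print("blade/centre px",proj(c,[p+R@[x,0,d] for x,d in((.012,.0735),(.012,.0935),(.016,.1185),(0,.1185))]).round(1).tolist())
g=cv2.cvtColor(c["color"],cv2.COLOR_RGB2GRAY)
for y in range(168,206,3): print(y,g[y,300:336].tolist())
E
```

```text
(array([0.0005, 0.0002, 0.149 ]), array([-0.0007,  0.0001, -0.0003]))
tip [0.6422 0.0758 0.0855] F tool [1.5 0.3 0.8] Tq tool [0.01 0.43 0.  ] th 8.1 q [ 0.24  0.75  1.06 -0.52  1.66  0.7 ] open 0.0171 t 23.175
in view [318.0, 193.0] [(np.int32(2627), [-2.1, -0.6])]  [V mm(ey), U mm(dn)]
in view [198.0, 209.0] [(np.int32(1258), [-6.9, 0.5]), (np.int32(1271), [9.8, 1.0])]  [V mm(ey), U mm(dn)]
slot angle cw from dn: 2.0041258708592977 mid [1.5 0.8]
blade/centre px [[318.1, 193.4], [318.0, 186.7], [318.0, 175.7], [318.0, 192.0]]
168 [224, 225, 225, 225, 225, 225, 225, 225, 225, 224, 225, 224, 225, 224, 224, 225, 225, 224, 224, 224, 224, 207, 152, 150, 150, 151, 152, 181, 224, 224, 224, 225, 224, 225, 224, 223]
171 [226, 225, 226, 225, 225, 225, 225, 225, 225, 224, 224, 208, 150, 151, 149, 181, 224, 224, 224, 225, 207, 150, 153, 151, 152, 151, 152, 152, 181, 223, 224, 224, 224, 225, 225, 225]
174 [225, 225, 225, 225, 225, 226, 225, 210, 154, 152, 153, 150, 151, 142, 111, 92, 86, 68, 68, 66, 75, 102, 132, 150, 151, 152, 152, 152, 152, 153, 151, 180, 224, 224, 224, 224]
177 [225, 224, 225
[... 1038 characters left out ...]
 179, 170, 171, 173, 182, 178, 174, 182, 177, 169, 153, 104, 101, 102, 103, 104, 93, 65, 64, 131, 197, 192, 193, 179, 177, 172, 165, 164, 165, 164, 181, 217, 225]
198 [225, 225, 217, 183, 171, 175, 179, 175, 189, 208, 207, 186, 192, 171, 105, 100, 102, 104, 104, 89, 62, 74, 146, 203, 178, 192, 204, 181, 193, 202, 195, 164, 164, 188, 224, 224]
201 [226, 225, 226, 226, 225, 213, 171, 170, 170, 183, 194, 170, 170, 149, 88, 99, 103, 103, 102, 88, 63, 78, 143, 194, 175, 174, 185, 174, 166, 165, 190, 224, 224, 224, 224, 225]
204 [226, 225, 226, 225, 225, 225, 224, 225, 221, 193, 132, 124, 116, 96, 82, 83, 82, 83, 81, 81, 81, 90, 127, 150, 152, 165, 176, 196, 196, 196, 208, 225, 225, 224, 225, 225]
```

Emit:
{"name": "move_arm", "arguments": {
  "targets": "0.001 0.0035 0.02 0 0 0.006; 0.001 0.0035 0.05 0 0 0.008; 0.001 0.0035 0.08 0 0 0.008; 0.001 0.0035 0.1 0 0 0.008; 0.001 0.0035 0.115 0 0 0.008; 0.001 0.0035 0.13 0 0 0.008; 0.001 0.0035 0.145 0 0 0.008; 0.001 0.0035 0.15 0 0 0.008"
}}

```text
t: 24.22
tcp_pos: [0.6533, 0.1109, 0.138]
eef_rot: [[0.38, 0.911, -0.158], [0.732, -0.401, -0.551], [-0.565, 0.094, -0.819]]
force: [-0.0, 0.6, -0.8]
opening: 0.0169
finger_force: 88.1
```

```bash
python3 go.py .0 8; python3 st.py
```

```text
(array([-0.0005, -0.0045,  0.0018]), array([-0.0004, -0.0001, -0.0083]))
tip [0.6385 0.0594 0.0614] F tool [ 0.9 -0.3  0.4] Tq tool [0.03 0.43 0.03] th 9.5 q [ 0.22  0.74  1.11 -0.53  1.6   0.73] open 0.0169 t 24.225
```

Emit:
{"name": "move_arm", "arguments": {
  "targets": "0 0 0.006 0 0 0.01; 0 0 0.006 0 0 0.04; 0 0 0.006 0 0 0.08; 0 0 0.006 0 0 0.12; 0 0 0.006 0 0 0.16; 0 0 0.006 0 0 0.2; 0 0 0.006 0 0 0.23; 0 0 0.006 0 0 0.25"
}}

```text
t: 25.22
tcp_pos: [0.6533, 0.11, 0.1374]
eef_rot: [[0.914, 0.373, -0.158], [0.231, -0.801, -0.552], [-0.332, 0.468, -0.819]]
force: [-0.6, -1.1, -0.8]
opening: 0.017
finger_force: 88.0
```

Emit:
{"name": "move_arm", "arguments": {
  "targets": "0 0 0 0 0 0.03; 0 0 0 0 0 0.07; 0 0 0 0 0 0.11; 0 0 0 0 0 0.15; 0 0 0 0 0 0.19; 0 0 0 0 0 0.22; 0 0 0 0 0 0.25; 0 0 0 0 0 0.265"
}}

```text
t: 26.22
tcp_pos: [0.653, 0.1099, 0.1375]
eef_rot: [[0.891, -0.425, -0.159], [-0.437, -0.71, -0.552], [0.122, 0.561, -0.819]]
force: [-0.2, -2.0, 0.5]
opening: 0.017
finger_force: 88.2
```

```bash
python3 st.py
```

```text
tip [0.6381 0.0583 0.061 ] F tool [0.7 1.8 0.7] Tq tool [-0.11 -0.12 -0.38] th 102.3 q [ 0.22  0.74  1.12 -0.53  1.6   2.35] open 0.017 t 26.225
```

Emit:
{"name": "move_arm", "arguments": {
  "targets": "0 0 0 0 0 0.01; 0 0 0 0 0 0.02; 0 0 0 0 0 0.03; 0 0 0 0 0 0.035; 0 0 0 0 0 0.035"
}}

```text
t: 26.85
tcp_pos: [0.653, 0.11, 0.1374]
eef_rot: [[0.841, -0.518, -0.159], [-0.51, -0.66, -0.552], [0.181, 0.545, -0.819]]
force: [-2.6, -2.0, 2.6]
opening: 0.017
finger_force: 89.1
```

```bash
python3 st.py
```

```text
tip [0.6382 0.0585 0.0608] F tool [-0.7  4.1 -0.6] Tq tool [-1.04 -0.05 -1.18] th 108.5 q [ 0.22  0.74  1.12 -0.53  1.6   2.46] open 0.017 t 26.85
```

Lock A is at its stop, with the torque at 1.2 N m as for B. I'll back off, lift and verify.

Emit:
{"name": "move_arm", "arguments": {
  "targets": "0 0 0 0 0 -0.04; 0 0 0 0 0 -0.08; 0 0 0 0 0 -0.1; 0 0 -0.03 0 0 -0.1; 0 0 -0.08 0 0 -0.1; 0 0 -0.16 0 0 -0.1; 0 0 -0.25 0 0 -0.1; 0 0 -0.3 0 0 -0.1"
}}

```text
t: 27.85
tcp_pos: [0.6635, 0.1446, 0.1884]
eef_rot: [[0.96, -0.234, -0.155], [-0.281, -0.786, -0.55], [0.007, 0.572, -0.82]]
force: [-0.6, 0.5, -1.1]
opening: 0.017
finger_force: 88.2
```

Run:
```python
from slot import *
from pm import dy
base=np.array([.5234,.0928,.0635])+n*.0038
for nm in ("wrist","side","top"):
    c=cam(nm); print(nm); slotdir(c,base); slotdir(c,base+.1185*ey)
    if nm!="top": dy(c)
a=np.radians(34); s=bot.sense(); print(s["tcp_pos"],s["qpos"].round(2))
for sg in (1,): print(cmd([.58,.20,.30],frame([0,0,-1],[np.cos(a),np.sin(a),0])))
```

```text
wrist
in view [319.0, 282.0] []  [V mm(ey), U mm(dn)]
in view [318.0, 186.0] [(np.int32(1095), [8.6, 1.5]), (np.int32(1108), [-7.9, 1.4])]  [V mm(ey), U mm(dn)]
slot angle cw from dn: 0.46703661165250177 mid [0.4 1.5]
brass [382, 205, 18, 13, 159] x -27.5 -0.8 ymid 36.22 ymean 36.24 tip 36.11
red [398, 200, 16, 11, 120] x -2.8 22.5 ymid 36.56 ymean 36.72 tip 37.21
diff mm 1.0987970952223702
side
in view [288.0, 213.0] [(np.int32(1229), [-6.8, 1.0]), (np.int32(1384), [9.3, -0.0])]  [V mm(ey), U mm(dn)]
slot angle cw from dn: 176.15670791438782 mid [1.3 0.5]
in view [256.0, 201.0] [(np.int32(1251), [-6.4, 1.7]), (np.int32(1509), [9.1, 1.1])]  [V mm(ey), U mm(dn)]
slot angle cw from dn: 177.8452793187368 mid [1.3 1.4]
brass [269, 178, 6, 5, 20] x -28.4 -2.8 ymid 37.93 ymean 37.72 tip 38.75
red [274, 175, 6, 4, 17] x 0.6 21.7 ymid 36.93 ymean 37.32 tip 36.24
diff mm -2.5185307616761783
top
in view [306.0, 186.0] [(np.int32(3342), [-0.7, -1.6])]  [V mm(ey), U mm(dn)]
in view [315.0, 152.0] [(np.int32(3311), [-0.8, -0.6])]  [V mm(ey), U mm(dn)]
[0.66309494 0.1438589  0.187014  ] [ 0.26  0.76  0.99 -0.52  1.71  2.13]
(array([-0.4746,  0.1996, -0.5527]), array([ 0.182 ,  0.0836, -0.2711]))
```

Emit:
{"name": "move_arm", "arguments": {
  "targets": "-0.03 0.01 -0.08 0 0 0; -0.1 0.04 -0.2 0.02 0.01 -0.03; -0.18 0.08 -0.32 0.05 0.023 -0.075; -0.27 0.12 -0.42 0.08 0.037 -0.12; -0.36 0.16 -0.5 0.115 0.053 -0.17; -0.44 0.19 -0.55 0.15 0.069 -0.22; -0.4746 0.2 -0.5527 0.175 0.08 -0.26; -0.4746 0.2 -0.5527 0.182 0.0836 -0.2711"
}}

```text
t: 29.0
tcp_pos: [0.5792, 0.1988, 0.301]
eef_rot: [[0.829, 0.56, -0.0], [0.56, -0.829, 0.001], [0.0, -0.001, -1.0]]
force: [1.4, -0.5, -1.5]
opening: 0.0169
finger_force: 88.2
```

Run:
```python
from pm import *
dy(cam("wrist")); R0=np.array([[.829,.56,0],[.56,-.829,0],[0,0,-1]]); s=bot.sense(); print(s["tcp_pos"],s["qpos"].round(2),cmd([.5070,.3241,.26],R0))
```

```text
brass [439, 234, 14, 17, 120] x -25.3 -0.5 ymid 35.32 ymean 35.32 tip 35.35
red [452, 249, 12, 15, 104] x -0.0 22.8 ymid 35.66 ymean 35.52 tip 35.33
diff mm -0.01738647493354506
[0.57934568 0.19855796 0.30060598] [0.13 0.22 1.39 0.   1.53 1.11] (array([ 0.0517, -0.7224,  0.2038]), array([-0.0003,  0.0001,  0.    ]))
```

Emit:
{"name": "move_arm", "arguments": {
  "targets": "0.005 -0.08 0.02 0 0 0; 0.015 -0.22 0.06 0 0 0; 0.028 -0.4 0.11 0 0 0; 0.04 -0.57 0.16 0 0 0; 0.05 -0.69 0.2 0 0 0; 0.0517 -0.7224 0.2038 0 0 0; 0.0517 -0.7224 0.2038 0 0 0; 0.0517 -0.7224 0.2038 0 0 0"
}}

```text
t: 30.05
tcp_pos: [0.5081, 0.3246, 0.2593]
eef_rot: [[0.83, 0.558, -0.001], [0.558, -0.83, -0.0], [-0.001, 0.0, -1.0]]
force: [0.5, -0.9, 0.1]
opening: 0.0171
finger_force: 88.4
```

Run:
```python
from h import *
R0=np.array([[.829,.56,0],[.56,-.829,0],[0,0,-1]]); print(cmd([.5073,.3240,.1180],R0))
```

```text
(array([-4.500e-03,  4.000e-04,  7.063e-01]), array([ 0.    ,  0.0002, -0.0006]))
```

Emit:
{"name": "move_arm", "arguments": {
  "targets": "-0.004 0 0.05 0 0 0; -0.004 0 0.14 0 0 0; -0.004 0 0.22 0 0 0; -0.004 0 0.3 0 0 0; -0.004 0 0.36 0 0 0; -0.004 0 0.4 0 0 0; -0.004 0 0.44 0 0 0; -0.004 0 0.46 0 0 0"
}}

```text
t: 31.05
tcp_pos: [0.5067, 0.3247, 0.1665]
eef_rot: [[0.829, 0.559, -0.001], [0.559, -0.829, -0.0], [-0.001, -0.001, -1.0]]
force: [-1.1, 0.4, -1.7]
opening: 0.0168
finger_force: 88.4
```

Free, with the blade tip below the rack's top. Going on down.

Emit:
{"name": "move_arm", "arguments": {
  "targets": "0 0 0.05 0 0 0; 0 0 0.1 0 0 0; 0 0 0.15 0 0 0; 0 0 0.19 0 0 0; 0 0 0.215 0 0 0; 0 0 0.23 0 0 0; 0 0 0.237 0 0 0; 0 0 0.237 0 0 0"
}}

```text
t: 32.05
tcp_pos: [0.5068, 0.3247, 0.1196]
eef_rot: [[0.829, 0.559, -0.001], [0.559, -0.829, -0.0], [-0.001, -0.0, -1.0]]
force: [-0.2, 0.1, -1.0]
opening: 0.0171
finger_force: 88.4
```

```bash
python3 st.py
```

```text
tip [0.5067 0.3246 0.0261] F tool [-0.1 -0.2  1. ] Tq tool [0.04 0.   0.03] th 45.8 q [0.37 0.33 1.62 0.   1.19 1.35] open 0.0171 t 32.05
```

Emit:
{"name": "move_arm", "arguments": {
  "targets": "0 0 0.004 0 0 0; 0 0 0.008 0 0 0; 0 0 0.012 0 0 0; 0 0 0.012 0 0 0; 0 0 0.012 0 0 0"
}}

```text
t: 32.67
tcp_pos: [0.5067, 0.3247, 0.1173]
eef_rot: [[0.829, 0.559, -0.001], [0.559, -0.829, -0.0], [-0.001, -0.001, -1.0]]
force: [-0.7, -0.5, 1.6]
opening: 0.0172
finger_force: 88.8
```

Emit:
{"name": "move_arm", "arguments": {
  "targets": "0 0 0 0 0 0; 0 0 0 0 0 0; 0 0 0 0 0 0; 0 0 0 0 0 0; 0 0 0 0 0 0; 0 0 0 0 0 0; 0 0 0 0 0 0",
  "jaw": 0
}}

```text
t: 33.55
tcp_pos: [0.5067, 0.3246, 0.117]
eef_rot: [[0.829, 0.559, -0.001], [0.559, -0.829, -0.0], [-0.001, -0.001, -1.0]]
force: [0.0, -0.9, -0.2]
opening: 0.0856
finger_force: 0.0
```

Emit:
{"name": "move_arm", "arguments": {
  "targets": "0 0 -0.05 0 0 0; 0 0 -0.15 0 0 0; 0 0 -0.3 0 0 0; 0 0 -0.5 0 0 0; 0 0 -0.7 0 0 0; 0 0 -0.85 0 0 0; 0 0 -0.87 0 0 0; 0 0 -0.87 0 0 0"
}}

```text
t: 34.55
tcp_pos: [0.5067, 0.3246, 0.2908]
eef_rot: [[0.829, 0.559, -0.002], [0.559, -0.829, -0.0], [-0.001, -0.001, -1.0]]
force: [0.1, -0.3, -0.4]
opening: 0.0856
finger_force: 0.0
```

Run:
```python
from h import *
a=dict(np.load("w10.npz",allow_pickle=True)); b=cam("wrist")
for c in (a,b):
    hsv=cv2.cvtColor(c["color"],cv2.COLOR_RGB2HSV); m=cv2.inRange(hsv,(45,80,20),(85,255,255))
    e=np.array([.829,.56]); cen=np.array([.5063,.3244])
    roi=np.zeros(m.shape,np.uint8); cv2.circle(roi,tuple(int(v) for v in proj(c,[[*cen,.13]])[0]),35,255,-1)
    yx=np.argwhere(m&roi)[:,::-1]; P=onz(c,yx,.165)[:,:2]-cen; print(len(yx),"handle top plane extents mm x",np.percentile(P@e,[2,98])*1e3,"y",np.percentile(P@[-e[1],e[0]],[2,98])*1e3)
s=bot.sense(); print(s["t"],s["tcp_pos"],s["opening"])
t0=dict(np.load("top0.npz",allow_pickle=True)); t1=cam("top"); d=cv2.absdiff(t0["color"],t1["color"]).max(2); 
n,l,st,ce=cv2.connectedComponentsWithStats((d>60).astype(np.uint8)); print([(st[i].tolist()) for i in range(1,n) if st[i,4]>12])
```

```text
509 handle top plane extents mm x [-10.03038966  23.1546675 ] y [-7.26187502  7.96741146]
504 handle top plane extents mm x [-10.7524556   23.50436766] y [-7.53538753  7.30828186]
34.6 [0.50629724 0.32444118 0.28971538] 0.08563731605188114
[[193, 135, 44, 46, 550], [185, 138, 5, 17, 42], [151, 142, 38, 40, 927], [143, 151, 5, 20, 52], [274, 156, 23, 19, 151], [273, 159, 6, 6, 13], [264, 170, 11, 9, 39], [197, 181, 16, 10, 78], [185, 188, 21, 11, 114], [216, 224, 7, 8, 38], [161, 236, 10, 8, 55], [175, 236, 12, 7, 38], [176, 238, 36, 53, 920], [288, 239, 6, 6, 30], [167, 247, 8, 8, 33], [225, 247, 18, 40, 233], [64, 252, 46, 59, 1593], [112, 256, 16, 10, 92], [134, 262, 24, 26, 221], [109, 273, 7, 7, 34], [120, 276, 15, 19, 115], [112, 281, 7, 9, 43], [57, 294, 30, 25, 225], [91, 319, 13, 14, 90], [304, 324, 9, 18, 77], [109, 332, 11, 18, 105], [100, 339, 18, 25, 166], [336, 346, 15, 12, 37], [355, 347, 5, 9, 20], [254, 356, 11, 11, 41], [369, 366, 4, 15, 24], [206, 368, 10, 12, 52], [287, 373, 24, 27, 410], [213, 384, 21, 16, 180], [281, 390, 7, 10, 52]]
```

The key hangs upright as it was. The other image differences are the arm and its shadow, and nothing was touched on the way. Handing in.

```bash
python3 -c "
from station import bot
print(bot.finish_job())"
```

```text
the job is handed in; nothing more can be done
None
```

I handed the job in at about 35 s of the 72 s allowed: the pointer is in line with the red mark (measured within about 0.1 mm), both lock screws are turned clockwise to their stops, and the key hangs back in its slot in the rack.

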